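# Hook the blue bin out of the low bench rack

### The job

The blue parts bin sits too far back under the low rack to be reached by hand. Take the pull hook, catch its claw behind the bin's front lip and drag the bin straight out, flat on the bench, until about ten centimetres of it stand out in front of the rack, then stand the hook back on its foot on the bench, clear of bin and rack. Move the bin with the hook only, never with the gripper, and leave the bottle, the multimeter and the jar on the rack where they are.

Things in the scene. Friction and masses are not known exactly. Their poses are not given: they have to be found in the camera images.
- rack: Low green bench rack, fixed: two upright sheet-steel sides 320 mm long under a wire-grid roof; no floor (the bin slides on the bench), open in front and behind. Clear inside 176 mm wide, 80 mm high; outside 84 mm high. Origin: on the bench, middle of its open front (the mouth). x runs from the mouth into the rack, y along the mouth, z up. The mouth faces left and back towards the robot.
- rack_edge (a point): middle of the roof's front edge, underside, 80 mm over the bench. Nothing passes through the wire grid. The rack's mouth leaves no room for a gripper: keep it outside. Axes as the rack's.
- bin: Blue open-topped hopper bin, 236 mm long, 148 wide over its rims, 76 high behind, 0.3 to 0.6 kg, on the bench in the rack, a roll of masking tape lying in its back half. Origin: middle of its length and width, 3 mm below the bench. x points to its back. Its front is a low upright lip. Inside 120 mm wide, floor 6 mm above the origin. Starts at most 0.05 rad out of line with the rack.
- bin_lip (a point): middle of the top edge of the bin's front lip, at bin x = -113 mm, z = 36 mm. The lip is 4 to 6 mm thick (bin x -115 to -109); the first 90 mm behind it are free of the tape roll. It starts 44 to 74 mm inside the rack's mouth. Axes as the bin's.
- hook: Pull hook, 0.3 kg, standing on its flat foot. Orange and black ribbed grip block 84 mm long (x), 28 wide (y), top at 61 mm, on a black foot 92 x 44 x 6 mm; origin: centre of the foot's underside. Grip the block across y. A steel rod 9 mm thick leaves it forwards (+x) at 51 mm height; at x = 165 mm it turns straight down into the claw.
- hook_tip (a point): lower end of the 9 mm thick claw, at hook x = 165 mm, z = 4 mm, 47 mm below the rod's axis; axes as the hook's. Held upright, the hook is too tall to pass between the lip and the rack's roof: rolled 35 to 45 degrees about its rod, either way, it passes over the lip; turned upright again behind it, the claw hangs in the bin.
- bottle: white bottle with a needle and red cap, 30 mm thick, 98 mm high, loose, upright on the bench beside the rack's front corner on its +y side; origin at the centre of its underside
- meter: yellow and black multimeter, 155 x 78 x 45 mm, loose on the bench; it lies either to the robot's left or to its right, and the hook stands on the other side; origin at the centre of its underside
- jar: small orange jar with a black lid, 41 mm thick, 42 mm high, loose, standing on the rack's roof; origin at the centre of its underside
Mind the look-alikes: they are no part of the job. Leave any green look-alike of the hook alone.

How it is judged (in metres and radians):
On the way, in this order (a step that is already met when the one before it is completed fails the run):
1. the claw hangs behind the bin's front lip, its end below the lip's top, with the bin still back under the rack (x of hook_tip in the frame of bin between -0.112 and -0.02 m and z of hook_tip in the frame of bin below 0.03 m and y of hook_tip in the frame of bin between -0.062 and 0.062 m and x of bin_lip in the frame of rack above 0.015 m), for 0.1 s.
2. the hook drags the bin: its lip has come out of the mouth with the claw pulling on it (x of bin_lip in the frame of rack below -0.02 m and contact force between hook and bin above 0.2 N), for 0.1 s.
At the end, for the whole second after the job is handed in: The bin stands flat and at rest with its front lip 75 to 125 mm in front of the rack's mouth, within 0.15 rad of the rack's direction; the hook stands upright on its foot on the bench, at rest, touching neither bin nor rack (x of bin_lip in the frame of rack between -0.125 and -0.075 m and angle between the x axis of bin and the x axis of rack, either way round below 0.15 rad and angle between bin's own z axis and vertical below 0.05 rad and linear speed of each of bin, hook below 0.01 m/s and height (world z) of hook below 0.005 m and angle between hook's own z axis and vertical below 0.1 rad and contact force between hook and bin below 0.05 N and contact force between hook and rack below 0.05 N).
It fails at once if the gripper or arm pushes on the bin (contact force between any of the fingers, the arm and bin above 1 N).
It fails at once if the bin is lifted or tipped instead of dragged flat (height (world z) of bin above 0.02 m or angle between bin's own z axis and vertical above 0.2 rad).
It fails at once if the bottle, the multimeter or the jar is shifted by more than 30 mm (distance of any of bottle, meter, jar from where it was at the start of the episode above 0.03 m).
It also fails if it takes over 70 s, if anything falls off the work surface, if the arm or the gripper's body presses on something with over 40 N, if the wrist force passes 120 N, or if a joint passes its speed limit or range.

### The arm

A 6-joint arm with a two-finger parallel gripper is mounted at the origin on the work surface; the furniture and walls round the work are solid. World frame = base frame: x ahead of the robot, y to its left, z up, the work surface at z = 0. Lengths are in m, angles in degrees, forces in N, time in s.
With the tool pointing down it reaches from about 0.375 to 0.9 m from the base axis. Payload 3.1 kg.
Tool frame: the origin (TCP) lies midway between the tips of the shut fingers; the grasp point (between the pads) lies 19 mm behind it; z points along the fingers, y is the line along which they close (so a half turn about z gives the same grasp; the last joint's range is limited). The gripper opens to 85 mm and grips with 20 to 120 N. Pads are 22 mm wide; open, the fingers measure 114 mm over their backs; the gripper's body (76 mm by 85 mm) begins 54 mm behind the grasp point. The pads swing forward as they close: fully open they stand 13 mm farther back than shut.
Start: joints at [54.116, 30.224, 82.088, -0, 67.689, -10.227], TCP at [0.271, 0.563, 0.231] pointing down, gripper open.
Joint ranges: [-176.69, 176.69], [-43.24, 126.21], [12.49, 139.97], [-82, 262], [0, 151.66], [-163.58, 163.58]. Speed limits (degrees/s): [159.86, 159.86, 180, 180, 180, 180].

### API

Orientations are given as [roll, pitch, yaw] about the fixed x, y, z axes, in that order (R = Rz(yaw) Ry(pitch) Rx(roll)).
In Python, from plant import ctrl gives the robot as it stands.
- The arm moves only by the tool send_rows, never from a script. Its argument "rows" is a list of rows, each an object of numbers: "dx", "dy", "dz": the shift along the tool's x, y, z scaled (see below); "ax", "ay", "az": the turn, a rotation vector about the tool's x, y, z scaled (see below); "fingers": the opening, from 0 (shut) to 1 (fully open). A call has 1 to 20 rows; each row is the pose to reach, as a shift and turn from the pose commanded when the call began, along the tool's axes at that moment; what a row does not reach only later rows make up. The controller multiplies each number of a shift by 15 cm and each number of a turn by 90 degrees. A row lasts 1/10 s, in which the tool goes at most 50 mm and 8.59 degrees, less where a joint would pass 70% of its speed; a pose out of reach is approached as far as the arm can. A call with a number of a shift or a turn outside -1 to 1 is refused whole. A call with a gripper value outside its range is refused whole. The fingers move at their own pace and stop on an object; "force" is the grip in N (left out, the last holds). Time passes only in rows, so rows that repeat a pose let the fingers close. It gives the time, the measured TCP pose, the force, the opening and the grip force at its end, in the units of the state.
- ctrl.read_state(): the state, without advancing time (a new reading comes with each control period).
- ctrl.camera(name): name is "scene" or "top"; returns the picture (480x640x3 uint8, red, green, blue); there is no depth.
- ctrl.camera_info(name): a dict with "fx", "fy", "cx", "cy" (pixels), "dist_coeffs" ([k1, k2, p1, p2, k3] as OpenCV has them; the pictures are not rectified), "rvec" (rotation vector, rad) and "tvec" (3), from world to camera coordinates, as OpenCV has them. Camera axes: x right, y down, z forward; pixel columns grow to the right and rows downward; lengths in m; the calibration is good to about 2 mm. A picture is of the moment at which its call begins. camera_info takes no time and is no camera call.
- ctrl.close_job(): hands the job in; it is judged then, once.
The state is a dict: "time": time; "joint_positions": joint angles; "joint_vel": joint speeds; "effort": joint torques, N m; "tool_pos": TCP position; "eef_rot": TCP orientation; "wrist_force": force on the tool from outside, world axes, zero at the start; "ft_torque": the same for the moment, N m; "opening": finger opening in m; "gripper_force": force on a finger pad.
Only numpy, scipy, OpenCV 4.12 (cv2) and the standard library are available. Lean on these libraries where they do the work, as an engineer would, in place of code of your own. Each camera call takes 0.05 s, during which the arm holds its last target. There are 200 camera calls.

## Working session

There is one attempt and no reset: what is moved stays moved. The work goes in short steps, Python scripts to look and compute and a tool call to move; the robot and the scene stay as the last step left them, time stands still between calls to the robot, and variables do not carry over. Pictures are saved under pics/ and viewed, at most 10 in all, crops included, and the job is handed in when it is done.

Besides the shell and the picture viewer there is one more tool, called after "Emit:" by a JSON object that holds its "op" and its "data". send_rows: Moves the arm, as the interface text tells. Its arguments: {"type":"object","properties":{"rows":{"type":"array"},"force":{"type":"number"}},"required":["rows"]}

```bash
mkdir -p pics
cat > h.py <<'E'
import numpy as np, cv2
from scipy.spatial.transform import Rotation as R
from plant import ctrl
def ray(cam,uv):
    i=ctrl.camera_info(cam);K=np.array([[i['fx'],0,i['cx']],[0,i['fy'],i['cy']],[0,0,1]])
    p=cv2.undistortPoints(np.array(uv,float).reshape(-1,1,2),K,np.array(i['dist_coeffs'])).reshape(-1,2)
    M=cv2.Rodrigues(np.array(i['rvec'],float))[0];t=np.array(i['tvec'],float).ravel()
    return -M.T@t,np.c_[p,np.ones(len(p))]@M
def onz(cam,uv,z):
    c,d=ray(cam,uv);return c+d*((z-c[2])/d[:,2])[:,None]
def proj(cam,P):
    i=ctrl.camera_info(cam);K=np.array([[i['fx'],0,i['cx']],[0,i['fy'],i['cy']],[0,0,1]])
    return cv2.projectPoints(np.array(P,float).reshape(-1,3),np.array(i['rvec'],float),np.array(i['tvec'],float),K,np.array(i['dist_coeffs']))[0].reshape(-1,2)
def snap(cam,name):
    im=cv2.cvtColor(ctrl.camera(cam),cv2.COLOR_RGB2BGR);cv2.imwrite('pics/'+name,im);return im
E
python3 - <<'E'
from h import *
for c in ('top','scene'):
    snap(c,c+'0.png');print(c,ray(c,[[320,240]]))
s=ctrl.read_state();print(s['tool_pos'],s['eef_rot'])
E
```

```text
top (array([ 0.44056889, -0.09042009,  1.30422364]), array([[ 0.10622917, -0.01580972, -0.99423493]]))
scene (array([-0.25131097, -1.16324559,  1.28213187]), array([[ 0.45419462,  0.58742433, -0.66980729]]))
[0.2702107  0.56288058 0.23044721] [-1.79892551e+02 -1.87579328e-02  1.54343643e+02]
```

View pics/top0.png

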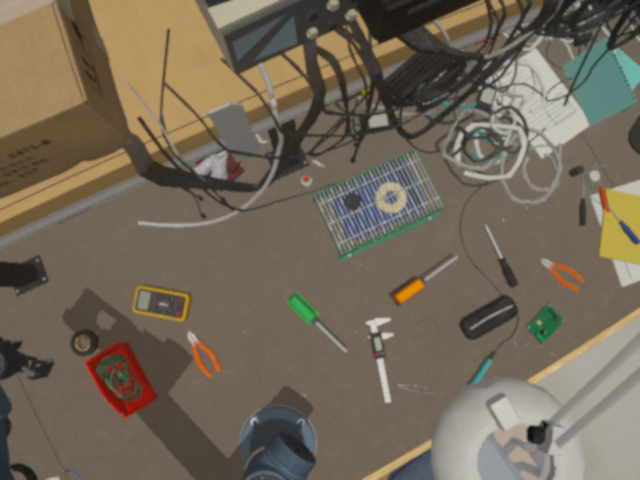

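View pics/scene0.png

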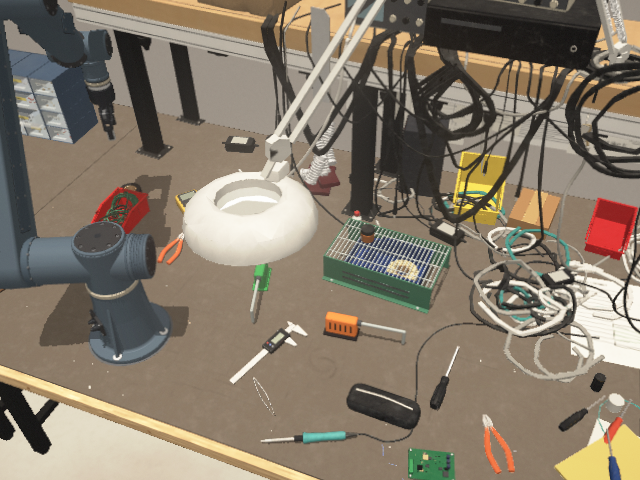

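Candidates for the hook: orange/black grip with rod at top (410,290), which matches the description. The look-alikes are the green tool (303,308), the orange pliers (205,355) and (563,273), and the screwdriver (500,255). I choose (410,290). The meter (162,303) is on the left, which agrees. Next is a close crop with edges of the hook and rack.

Run:
```python
from h import *
im=cv2.imread('pics/top0.png')
a=cv2.resize(im[140:310,285:485],None,fx=4,fy=3.5,interpolation=cv2.INTER_CUBIC)
a=cv2.resize(im[145:315,285:485],None,fx=3.5,fy=3.5,interpolation=cv2.INTER_CUBIC)
cv2.imwrite('pics/c1.png',a)
h=cv2.cvtColor(im,cv2.COLOR_BGR2HSV)
m=((h[...,0]>5)&(h[...,0]<22)&(h[...,1]>150)&(h[...,2]>120)).astype(np.uint8);m[:,:380]=0;m[:,440:]=0;m[:270]=0;m[310:]=0
c=max(cv2.findContours(m,0,2)[0],key=cv2.contourArea);print(cv2.minAreaRect(c),onz('top',[cv2.minAreaRect(c)[0]],.061))
g=((h[...,0]>60)&(h[...,0]<90)&(h[...,1]>90)).astype(np.uint8);g[:,:300]=0;g[:,455:]=0;g[:140]=0;g[270:]=0
c=np.vstack([x for x in cv2.findContours(g,0,2)[0] if len(x)>3]);b=cv2.boxPoints(cv2.minAreaRect(c));print(b,onz('top',b,.084))
```

```text
((408.73785400390625, 290.8270263671875), (11.469347953796387, 31.393667221069336), 53.97262954711914) [[ 0.43643775 -0.35639378  0.061     ]]
[[340.00372 255.86499]
 [435.6424  211.23358]
 [437.2774  214.73724]
 [341.63873 259.36865]] [[ 0.52856354 -0.16459306  0.084     ]
 [ 0.6557106  -0.42816326  0.084     ]
 [ 0.64599359 -0.43257151  0.084     ]
 [ 0.51912596 -0.16910793  0.084     ]]
```

View pics/c1.png

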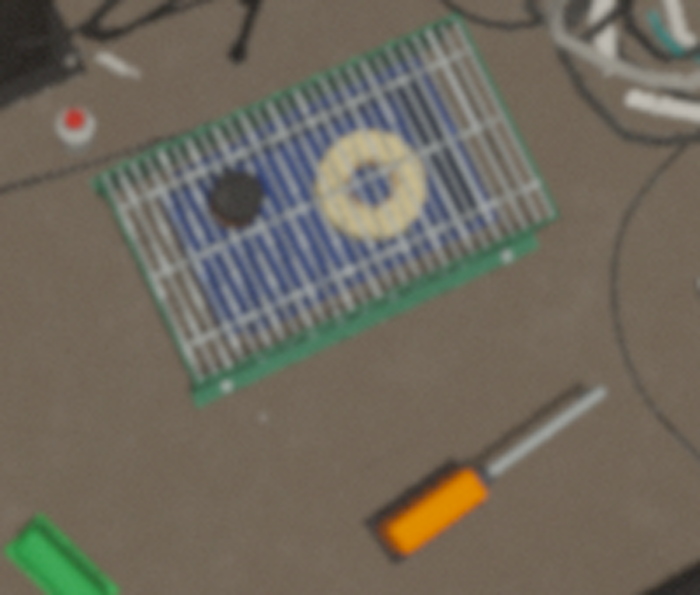

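The crop confirms the hook: orange grip centred at crop (435,513), rod end (605,390). The rack roof corners are about (97,180), (200,390), (555,215) and (460,15), the bin's front edge runs from (172,188) to (220,330), and the jar is at (237,198).

Run:
```python
from h import *
f=lambda L:[[285+(u-1.25)/3.5,145+(v-1.25)/3.5] for u,v in L]
P=onz('top',f([(97,180),(198,388),(555,215),(460,15)]),.084)[:,:2];print(P)
print([np.linalg.norm(P[i]-P[(i+1)%4]) for i in range(4)])
e=[P[2]-P[1],P[3]-P[0]];print([np.degrees(np.arctan2(v[1],v[0])) for v in e]);v=P[1]-P[0];print('mouth',np.degrees(np.arctan2(v[1],v[0]))+90)
a=np.radians(np.mean([np.degrees(np.arctan2(v[1],v[0])) for v in e]+[np.degrees(np.arctan2(v[1],v[0]))+90]));ex=np.array([np.cos(a),np.sin(a)]);ey=np.array([-ex[1],ex[0]])
c=P.mean(0);M=c-.16*ex;print('rack',np.degrees(a),M,(P[:2].mean(0)-M)@ex)
im=cv2.imread('pics/top0.png');h=cv2.cvtColor(im,cv2.COLOR_BGR2HSV)
m=((h[...,0]>105)&(h[...,0]<130)&(h[...,1]>80)).astype(np.uint8);m[:,:310]=0;m[:,445:]=0;m[:150]=0;m[258:]=0
ys,xs=np.nonzero(m);Q=onz('top',np.c_[xs,ys],.033)[:,:2]-M;q=np.c_[Q@ex,Q@ey]
for y in np.arange(-.08,.08,.01):
    s=q[(q[:,1]>y)&(q[:,1]<y+.01)]
    if len(s)>5: print(round(y,3),np.sort(s[:,0])[[0,2]].round(3),s[:,0].max().round(3))
for y in np.arange(.0,.3,.02):
    s=q[(q[:,0]>y)&(q[:,0]<y+.02)]
    if len(s)>5: print('x',round(y,3),s[:,1].min().round(3),s[:,1].max().round(3))
H=onz('top',f([(435,513)]),.061)[0];H0=np.array([.4364,-.3564]);T=onz('top',f([(605,390)]),.053)[0];print('hook',H,T,np.degrees(np.arctan2(*(T[:2]-H0)[::-1])),np.linalg.norm(T[:2]-H0))
for n,u,z in (('jar',(237,198),.126),('bottle',(75,122),.095)):
    d=onz('top',f([u]),z)[0];print(n,d,(d[:2]-M)@ex,(d[:2]-M)@ey)
G=onz('top',[[303,308]],.06);print(G)
```

```text
[[ 0.69199573 -0.0871853 ]
 [ 0.52960212 -0.16786702]
 [ 0.67060225 -0.44970138]
 [ 0.83214547 -0.37610241]]
[np.float64(0.18133181059252987), np.float64(0.31513749039731204), np.float64(0.17751907116174825), np.float64(0.3211153179140079)]
[np.float64(-63.4214602187707), np.float64(-64.12261150331017)]
mouth -63.58051850767055
rack -63.708196743250475 [ 0.61021552 -0.12676606] 0.0009398843759917767
-0.05 [0.054 0.068] 0.177
-0.04 [0.052 0.055] 0.252
-0.03 [0.053 0.055] 0.252
-0.02 [0.053 0.055] 0.154
-0.01 [0.053 0.056] 0.215
0.01 [0.054 0.057] 0.156
0.02 [0.053 0.055] 0.252
0.03 [0.054 0.055] 0.255
0.04 [0.053 0.054] 0.24
0.05 [0.054 0.056] 0.24
x 0.04 -0.04 0.057
x 0.06 -0.044 0.061
x 0.08 -0.042 0.055
x 0.1 -0.046 0.02
x 0.12 -0.063 0.058
x 0.14 -0.046 0.079
x 0.16 -0.046 0.06
x 0.2 -0.009 0.056
x 0.24 -0.035 0.058
hook [ 0.43538185 -0.35691882  0.061     ] [ 0.53476207 -0.49712172  0.053     ] -55.04711081221885 0.17169071123062757
jar [ 0.67127417 -0.19363416  0.126     ] 0.08699607999000838 0.025123367030541546
bottle [ 0.73560819 -0.06930066  0.095     ] 0.004021197992244276 0.13787466080997246
[[ 0.3862062  -0.06634795  0.06      ]]
```

```bash
cat >> h.py <<'E'
def plan(pts,first=None):
    """pts: list of (pos, R) world; prints unit shifts from the commanded pose (first or measured) per waypoint"""
    s=ctrl.read_state();p,q=first or (np.array(s['tool_pos']),R.from_euler('xyz',s['eef_rot'],degrees=True))
    for P,Q in pts:
        print('shift',(q.inv().apply(np.array(P)-p)/.15).round(3),'turn',((q.inv()*Q).as_rotvec(degrees=True)/90).round(3))
def down(yaw): return R.from_euler('xyz',[180,0,yaw],degrees=True)
E
python3 - <<'E'
from h import *
c1,d1=ray('top',[[505,430]]);c2,d2=ray('scene',[[250,215]])
A=np.c_[d1[0],-d2[0]];t=np.linalg.lstsq(A,c2-c1,rcond=None)[0];print('lamp',c1+d1[0]*t[0],c2+d2[0]*t[1])
print('meter',onz('top',[[162,303]],.045))
D=down(125)
plan([((.40,.45,.25),D),((.46,.30,.25),D),((.48,.15,.25),D),((.48,0,.25),D),((.47,-.15,.25),D),((.45,-.3,.25),D),((.436,-.357,.2),D)])
print(D.as_matrix().round(3))
E
```

```text
lamp [ 0.21106591 -0.41045188  0.55817316] [ 0.18253975 -0.39312269  0.55951483]
meter [[0.3922279  0.32624305 0.045     ]]
shift [-1.106 -0.304 -0.13 ] turn [-0.001  0.     0.326]
shift [-1.899 -1.032 -0.129] turn [-0.001  0.     0.326]
shift [-2.452 -1.876 -0.128] turn [-0.001  0.     0.326]
shift [-2.885 -2.777 -0.126] turn [-0.001  0.     0.326]
shift [-3.258 -3.708 -0.124] turn [-0.001  0.     0.326]
shift [-3.571 -4.667 -0.123] turn [-0.001  0.     0.326]
shift [-3.652 -5.049  0.211] turn [-0.001  0.     0.326]
[[-0.574  0.819  0.   ]
 [ 0.819  0.574  0.   ]
 [ 0.     0.    -1.   ]]
```

Emit:
{"op": "send_rows", "data": {"rows": [{"dx": -0.3, "dy": -0.1, "dz": -0.1, "az": 0.09, "fingers": 1}, {"dx": -0.6, "dy": -0.2, "dz": -0.13, "az": 0.18, "fingers": 1}, {"dx": -0.9, "dy": -0.25, "dz": -0.13, "az": 0.27, "fingers": 1}, {"dx": -1, "dy": -0.3, "dz": -0.13, "az": 0.326, "fingers": 1}, {"dx": -1, "dy": -0.6, "dz": -0.13, "az": 0.326, "fingers": 1}, {"dx": -1, "dy": -0.9, "dz": -0.13, "az": 0.326, "fingers": 1}, {"dx": -1, "dy": -0.9, "dz": -0.13, "az": 0.326, "fingers": 1}]}}

```text
$.rows[0]: bad value
```

Run:
```python
from h import *
s=ctrl.read_state();print(s['tool_pos'],s['eef_rot'],np.round(s['joint_positions'],1),s['time'])
D=down(125)
plan([((.48,.15,.25),D),((.49,.05,.25),D)])
plan([((.48,-.1,.25),D),((.46,-.22,.25),D)],(np.array([.49,.05,.25]),D))
plan([((.436,-.357,.15),D)],(np.array([.46,-.22,.25]),D))
```

```text
[0.2702107  0.56288058 0.23044721] [-1.79892551e+02 -1.87579328e-02  1.54343643e+02] [ 54.1  30.3  82.1  -0.   67.7 -10.2] 0.1
shift [-2.452 -1.876 -0.128] turn [-0.001  0.     0.326]
shift [-2.801 -2.448 -0.127] turn [-0.001  0.     0.326]
shift [-0.781 -0.628 -0.   ] turn [0. 0. 0.]
shift [-1.36  -1.196 -0.   ] turn [0. 0. 0.]
shift [-0.656 -0.655  0.667] turn [0. 0. 0.]
```

Emit:
{"op": "send_rows", "data": {"rows": [{"dx": -0.3, "dy": -0.1, "dz": -0.1, "ax": 0, "ay": 0, "az": 0.09, "fingers": 1}, {"dx": -0.6, "dy": -0.2, "dz": -0.13, "ax": 0, "ay": 0, "az": 0.18, "fingers": 1}, {"dx": -0.9, "dy": -0.25, "dz": -0.13, "ax": 0, "ay": 0, "az": 0.27, "fingers": 1}, {"dx": -1, "dy": -0.3, "dz": -0.13, "ax": 0, "ay": 0, "az": 0.326, "fingers": 1}, {"dx": -1, "dy": -0.6, "dz": -0.13, "ax": 0, "ay": 0, "az": 0.326, "fingers": 1}, {"dx": -1, "dy": -0.9, "dz": -0.13, "ax": 0, "ay": 0, "az": 0.326, "fingers": 1}, {"dx": -1, "dy": -0.9, "dz": -0.13, "ax": 0, "ay": 0, "az": 0.326, "fingers": 1}]}}

```text
time: 0.8
tool_pos: [0.3417, 0.3708, 0.2489]
eef_rot: [-179.3, 0.0, 124.9]
wrist_force: [0.2, 0.1, 0.6]
opening: 0.0853
gripper_force: 0.0
```

Run:
```python
from h import *
s=ctrl.read_state();print(s['tool_pos'],s['eef_rot'],np.round(s['joint_positions'],1),s['time'])
D=down(125)
plan([((.48,.25,.25),D),((.49,.17,.25),D),((.50,.15,.25),D)])
```

```text
[0.34172203 0.37080187 0.2488574 ] [-1.79318541e+02  3.95977240e-02  1.24886490e+02] [34.6 19.9 97.5 -0.  63.3 -0.2] 0.8
shift [-1.188  0.295 -0.01 ] turn [-0.008  0.    -0.001]
shift [-1.663  0.045 -0.007] turn [-0.008  0.    -0.001]
shift [-1.811  0.024 -0.007] turn [-0.008  0.    -0.001]
```

Emit:
{"op": "send_rows", "data": {"rows": [{"dx": -0.33, "dy": 0.1, "dz": 0, "ax": 0, "ay": 0, "az": 0, "fingers": 1}, {"dx": -0.66, "dy": 0.15, "dz": 0, "ax": 0, "ay": 0, "az": 0, "fingers": 1}, {"dx": -1, "dy": 0.2, "dz": 0, "ax": 0, "ay": 0, "az": 0, "fingers": 1}]}}

```text
time: 1.1
tool_pos: [0.457, 0.273, 0.2509]
eef_rot: [179.9, 0.0, 125.1]
wrist_force: [0.1, -0.1, -0.7]
opening: 0.0853
gripper_force: 0.0
```

Emit:
{"op": "send_rows", "data": {"rows": [{"dx": -0.3, "dy": -0.1, "dz": 0, "ax": 0, "ay": 0, "az": 0, "fingers": 1}, {"dx": -0.6, "dy": -0.2, "dz": 0, "ax": 0, "ay": 0, "az": 0, "fingers": 1}, {"dx": -0.85, "dy": -0.4, "dz": 0, "ax": 0, "ay": 0, "az": 0, "fingers": 1}, {"dx": -1, "dy": -0.65, "dz": 0, "ax": 0, "ay": 0, "az": 0, "fingers": 1}, {"dx": -1, "dy": -0.9, "dz": 0, "ax": 0, "ay": 0, "az": 0, "fingers": 1}]}}

```text
time: 1.6
tool_pos: [0.4331, 0.0704, 0.2508]
eef_rot: [179.9, 0.1, 124.8]
wrist_force: [0.4, -0.4, 0.0]
opening: 0.0854
gripper_force: 0.0
```

Run:
```python
from h import *
s=ctrl.read_state();print(s['tool_pos'],s['eef_rot'],np.round(s['joint_positions'],1),s['time'])
D=down(125)
plan([((.48,-.1,.25),D),((.47,-.2,.25),D),((.436,-.357,.2),D)])
```

```text
[0.43309065 0.07035909 0.25082237] [1.79913968e+02 1.29526595e-01 1.24846518e+02] [-5.400e+00  1.420e+01  1.063e+02 -1.000e-01  5.940e+01 -4.020e+01] 1.6
shift [-1.111 -0.392  0.007] turn [ 0.001  0.001 -0.002]
shift [-1.62  -0.828  0.008] turn [ 0.001  0.001 -0.002]
shift [-2.348 -1.612  0.342] turn [ 0.001  0.001 -0.002]
```

Emit:
{"op": "send_rows", "data": {"rows": [{"dx": -0.3, "dy": -0.1, "dz": 0, "ax": 0, "ay": 0, "az": 0, "fingers": 1}, {"dx": -0.6, "dy": -0.25, "dz": 0, "ax": 0, "ay": 0, "az": 0, "fingers": 1}, {"dx": -0.85, "dy": -0.4, "dz": 0, "ax": 0, "ay": 0, "az": 0, "fingers": 1}, {"dx": -1, "dy": -0.6, "dz": 0, "ax": 0, "ay": 0, "az": 0, "fingers": 1}, {"dx": -1, "dy": -0.6, "dz": 0, "ax": 0, "ay": 0, "az": 0, "fingers": 1}]}}

```text
time: 2.1
tool_pos: [0.4437, -0.1054, 0.2508]
eef_rot: [-180.0, 0.1, 124.7]
wrist_force: [0.6, 0.1, -0.8]
opening: 0.0856
gripper_force: 0.0
```

Emit:
{"op": "send_rows", "data": {"rows": [{"dx": -0.25, "dy": -0.15, "dz": 0.1, "ax": 0, "ay": 0, "az": 0, "fingers": 1}, {"dx": -0.5, "dy": -0.35, "dz": 0.2, "ax": 0, "ay": 0, "az": 0, "fingers": 1}, {"dx": -0.8, "dy": -0.6, "dz": 0.25, "ax": 0, "ay": 0, "az": 0, "fingers": 1}, {"dx": -1, "dy": -0.75, "dz": 0.34, "ax": 0, "ay": 0, "az": 0, "fingers": 1}, {"dx": -1, "dy": -0.75, "dz": 0.34, "ax": 0, "ay": 0, "az": 0, "fingers": 1}]}}

```text
time: 2.6
tool_pos: [0.438, -0.2939, 0.1983]
eef_rot: [-180.0, 0.1, 124.7]
wrist_force: [-0.2, 0.6, 1.1]
opening: 0.0855
gripper_force: 0.0
```

Run:
```python
from h import *
s=ctrl.read_state();print(s['tool_pos'],s['eef_rot'],np.round(s['joint_positions'],1),s['time'])
a=snap('scene','s1.png');b=snap('top','t1.png')
cv2.imwrite('pics/v1.png',np.hstack([cv2.resize(a[100:400,80:480],(400,300)),cv2.resize(b[180:420,260:580],(400,300))]))
plan([((.436,-.357,.2),down(125)),((.436,-.357,.03),down(125))])
```

```text
[ 0.4380273  -0.29389099  0.19830345] [-1.79962813e+02  1.19795555e-01  1.24722234e+02] [-46.   25.3  98.1  -0.1  56.5 -80.7] 2.6
shift [-0.369 -0.268 -0.007] turn [ 0.    -0.001 -0.001]
shift [-0.372 -0.269  1.126] turn [ 0.    -0.001 -0.001]
```

View pics/v1.png

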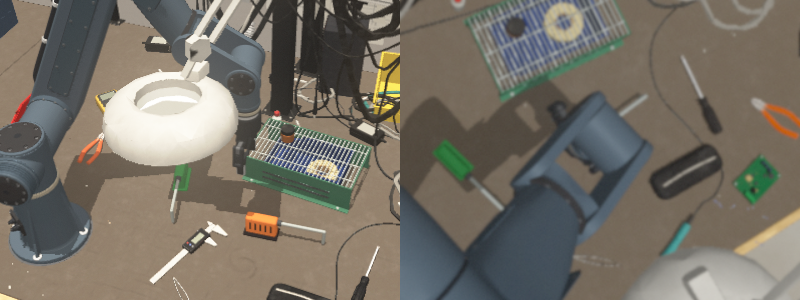

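Emit:
{"op": "send_rows", "data": {"rows": [{"dx": -0.2, "dy": -0.15, "dz": 0.1, "ax": 0, "ay": 0, "az": 0, "fingers": 1}, {"dx": -0.37, "dy": -0.27, "dz": 0.3, "ax": 0, "ay": 0, "az": 0, "fingers": 1}, {"dx": -0.37, "dy": -0.27, "dz": 0.5, "ax": 0, "ay": 0, "az": 0, "fingers": 1}, {"dx": -0.37, "dy": -0.27, "dz": 0.6, "ax": 0, "ay": 0, "az": 0, "fingers": 1}, {"dx": -0.37, "dy": -0.27, "dz": 0.6, "ax": 0, "ay": 0, "az": 0, "fingers": 1}]}}

```text
time: 3.2
tool_pos: [0.4354, -0.3539, 0.1079]
eef_rot: [-180.0, -0.4, 125.1]
wrist_force: [0.0, -0.8, -0.2]
opening: 0.0854
gripper_force: 0.0
```

Run:
```python
from h import *
s=ctrl.read_state();print(s['tool_pos'],s['eef_rot'],np.round(s['joint_positions'],1),s['time'],s['wrist_force'])
a=snap('scene','s2.png');b=snap('top','t2.png')
cv2.imwrite('pics/v2.png',np.hstack([cv2.resize(a[240:390,280:440],(426,400)),cv2.resize(b[230:350,370:480],(367,400))]))
plan([((.436,-.357,.03),down(125))])
```

```text
[ 0.43542459 -0.35390316  0.10791378] [-179.99623665   -0.36150688  125.11153037] [-50.5  35.4  97.2   0.   47.8 -85.7] 3.2 [ 0.04985311 -0.83609271 -0.18857366]
shift [-0.004 -0.009  0.536] turn [ 0.    -0.     0.001]
```

View pics/v2.png

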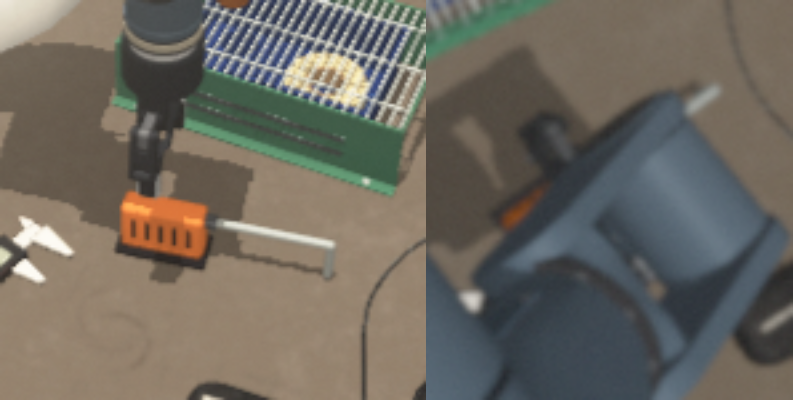

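Run:
```python
from h import *
p=proj('scene',[[.436,-.357,.061],[.436,-.357,.108],[.436+.574*.165,-.357-.819*.165,.051],[.436+.574*.165,-.357-.819*.165,.004]])
print((p-[280,240])*2.667)
print(onz('scene',[[280+165/2.667,240+205/2.667]],.061),onz('scene',[[280+330/2.667,240+275/2.667]],.004))
```

```text
[[163.38597188 201.0521657 ]
 [163.60611138 168.6417774 ]
 [329.89807819 242.97715757]
 [326.47292858 273.9800309 ]]
[[ 0.43395579 -0.36186328  0.061     ]] [[ 0.53248406 -0.49520577  0.004     ]]
```

The scene view agrees with the estimate: block top (163,201) predicted against (165,205) seen, and claw tip (326,274) against (330,275). Descending and gripping.

Emit:
{"op": "send_rows", "data": {"rows": [{"dx": -0.01, "dy": -0.01, "dz": 0.2, "ax": 0, "ay": 0, "az": 0, "fingers": 1}, {"dx": -0.01, "dy": -0.01, "dz": 0.4, "ax": 0, "ay": 0, "az": 0, "fingers": 1}, {"dx": -0.01, "dy": -0.01, "dz": 0.52, "ax": 0, "ay": 0, "az": 0, "fingers": 1}, {"dx": -0.01, "dy": -0.01, "dz": 0.52, "ax": 0, "ay": 0, "az": 0, "fingers": 1}, {"dx": -0.01, "dy": -0.01, "dz": 0.52, "ax": 0, "ay": 0, "az": 0, "fingers": 0}, {"dx": -0.01, "dy": -0.01, "dz": 0.52, "ax": 0, "ay": 0, "az": 0, "fingers": 0}, {"dx": -0.01, "dy": -0.01, "dz": 0.52, "ax": 0, "ay": 0, "az": 0, "fingers": 0}, {"dx": -0.01, "dy": -0.01, "dz": 0.52, "ax": 0, "ay": 0, "az": 0, "fingers": 0}, {"dx": -0.01, "dy": -0.01, "dz": 0.52, "ax": 0, "ay": 0, "az": 0, "fingers": 0}, {"dx": -0.01, "dy": -0.01, "dz": 0.52, "ax": 0, "ay": 0, "az": 0, "fingers": 0}, {"dx": -0.01, "dy": -0.01, "dz": 0.52, "ax": 0, "ay": 0, "az": 0, "fingers": 0}, {"dx": -0.01, "dy": -0.01, "dz": 0.52, "ax": 0, "ay": 0, "az": 0, "fingers": 0}], "force": 100}}

```text
time: 4.5
tool_pos: [0.4362, -0.3602, 0.0333]
eef_rot: [180.0, 0.1, 125.0]
wrist_force: [-1.1, 0.9, 7.5]
opening: 0.0266
gripper_force: 99.6
```

Run:
```python
from h import *
s=ctrl.read_state();print(s['tool_pos'],s['eef_rot'],np.round(s['joint_positions'],1),s['time'],s['opening'],s['gripper_force'],s['wrist_force'])
```

```text
[ 0.43619007 -0.3601574   0.03326307] [1.79989403e+02 1.32407316e-01 1.25007288e+02] [-50.9  42.6  98.7   0.   38.6 -85.9] 4.5 0.026566896447472798 99.57214593887329 [-1.08295759  0.87711094  7.47725136]
```

```bash
cat >> h.py <<'E'
A=-63.7; M=np.array([.610,-.127,0.]); RR=R.from_euler('z',A,degrees=True)
def pose(x,y,z,roll,tcp=(.002,0,.033),dyaw=0):
    "claw axis/rod-axis crossing at rack (x,y), world height z (rod axis), hook roll about rod (deg)"
    Rh=R.from_euler('z',A+dyaw,degrees=True)*R.from_euler('x',roll,degrees=True)
    P=M+RR.apply([x,y,0])+[0,0,z]+Rh.apply(np.array(tcp)-[.165,0,.051])
    return P,Rh*R.from_matrix(np.diag([-1.,1,-1]))
E
python3 - <<'E'
from h import *
c1,d1=ray('top',[[288,150]])
print('pole/box',onz('top',[[288,172],[300,165],[275,175]],0),onz('scene',[[362,215],[380,205],[345,205]],0))
for r in (0,-45): print(r,pose(-.06,.006,.073,r)[0],pose(-.06,.006,.073,r)[1].as_matrix()[:,2])
plan([((.436,-.34,.2),down(125)),((.46,-.2,.22),down(120)),(pose(-.06,.006,.14,0))])
E
```

```text
pole/box [[ 0.78061929 -0.01382449  0.        ]
 [ 0.80248297 -0.04888245  0.        ]
 [ 0.77093159  0.02436596  0.        ]] [[ 0.79905979 -0.03155103  0.        ]
 [ 0.87906185 -0.0310131   0.        ]
 [ 0.79029     0.04348359  0.        ]]
0 [0.51657404 0.0755749  0.055     ] [ 0.  0. -1.]
-45 [0.50516363 0.06993553 0.06027208] [-0.63391163 -0.31329864 -0.70710678]
shift [ 0.108  0.076 -1.112] turn [0.    0.001 0.   ]
shift [ 0.781  0.743 -1.247] turn [0.    0.001 0.056]
shift [ 2.071  2.106 -0.596] turn [0.    0.001 0.097]
```

Emit:
{"op": "send_rows", "data": {"rows": [{"dx": 0, "dy": 0, "dz": -0.2, "ax": 0, "ay": 0, "az": 0, "fingers": 0}, {"dx": 0, "dy": 0, "dz": -0.5, "ax": 0, "ay": 0, "az": 0, "fingers": 0}, {"dx": 0.1, "dy": 0.08, "dz": -0.8, "ax": 0, "ay": 0, "az": 0, "fingers": 0}, {"dx": 0.25, "dy": 0.2, "dz": -0.98, "ax": 0, "ay": 0, "az": 0, "fingers": 0}, {"dx": 0.5, "dy": 0.45, "dz": -1, "ax": 0, "ay": 0, "az": 0.02, "fingers": 0}, {"dx": 0.75, "dy": 0.7, "dz": -1, "ax": 0, "ay": 0, "az": 0.056, "fingers": 0}, {"dx": 1, "dy": 0.9, "dz": -1, "ax": 0, "ay": 0, "az": 0.097, "fingers": 0}, {"dx": 1, "dy": 0.9, "dz": -1, "ax": 0, "ay": 0, "az": 0.097, "fingers": 0}]}}

```text
time: 5.3
tool_pos: [0.4575, -0.1524, 0.1814]
eef_rot: [-179.9, -0.4, 116.5]
wrist_force: [-0.8, -0.5, -3.2]
opening: 0.0267
gripper_force: 99.2
```

Run:
```python
from h import *
s=ctrl.read_state();print(s['tool_pos'],s['eef_rot'],np.round(s['joint_positions'],1),s['time'],s['opening'])
plan([pose(-.06,.006,.20,0),pose(-.06,-.012,.2,45),pose(-.06,.03,.2,-45)])
```

```text
[ 0.45746425 -0.15243974  0.18136667] [-179.87313286   -0.39772438  116.52448874] [-3.18e+01  2.38e+01  1.05e+02  1.00e-01  5.16e+01 -5.84e+01] 5.3 0.026720675475440117
shift [1.184 1.031 0.002] turn [-0.001 -0.004  0.002]
shift [ 1.184  0.996 -0.033] turn [-0.501 -0.005  0.001]
shift [ 1.184  1.107 -0.034] turn [ 0.499 -0.003  0.004]
```

Emit:
{"op": "send_rows", "data": {"rows": [{"dx": 0.3, "dy": 0.25, "dz": 0, "ax": 0, "ay": 0, "az": 0, "fingers": 0}, {"dx": 0.6, "dy": 0.5, "dz": 0, "ax": 0, "ay": 0, "az": 0, "fingers": 0}, {"dx": 0.8, "dy": 0.75, "dz": 0, "ax": 0, "ay": 0, "az": 0, "fingers": 0}, {"dx": 1, "dy": 1, "dz": 0, "ax": 0, "ay": 0, "az": 0, "fingers": 0}, {"dx": 1, "dy": 1, "dz": 0, "ax": -0.09, "ay": 0, "az": 0, "fingers": 0}, {"dx": 1, "dy": 1, "dz": 0, "ax": -0.18, "ay": 0, "az": 0, "fingers": 0}, {"dx": 1, "dy": 1, "dz": 0, "ax": -0.27, "ay": 0, "az": 0, "fingers": 0}, {"dx": 1, "dy": 1, "dz": 0, "ax": -0.36, "ay": 0, "az": 0, "fingers": 0}, {"dx": 1, "dy": 1, "dz": -0.03, "ax": -0.44, "ay": 0, "az": 0, "fingers": 0}, {"dx": 1, "dy": 1, "dz": -0.03, "ax": -0.5, "ay": 0, "az": 0, "fingers": 0}, {"dx": 1, "dy": 1, "dz": -0.03, "ax": -0.5, "ay": 0, "az": 0, "fingers": 0}, {"dx": 1, "dy": 1, "dz": -0.03, "ax": -0.5, "ay": 0, "az": 0, "fingers": 0}]}}

```text
time: 6.5
tool_pos: [0.5257, 0.0498, 0.1839]
eef_rot: [139.2, -1.8, 117.7]
wrist_force: [-1.1, 1.7, -3.4]
opening: 0.0263
gripper_force: 100.4
```

Run:
```python
from h import *
s=ctrl.read_state();print(s['tool_pos'],s['eef_rot'],np.round(s['joint_positions'],1),s['time'],s['opening'])
q=R.from_euler('xyz',s['eef_rot'],degrees=True);print((pose(0,0,.2,45)[1].inv()*q).as_rotvec(degrees=True))
plan([pose(-.06,-.012,.2,45),pose(-.06,-.012,.1,45),pose(-.04,-.012,.073,45)])
```

```text
[0.52573361 0.04984982 0.18393894] [139.18581731  -1.76814017 117.73596821] [ -25.4   25.3  125.5   85.4   32.6 -129.2] 6.5 0.026338905810385994
[4.20742287 2.27307864 0.15203751]
shift [ 0.182  0.004 -0.019] turn [-0.047 -0.025 -0.002]
shift [ 0.161 -0.432  0.486] turn [-0.047 -0.025 -0.002]
shift [ 0.022 -0.549  0.616] turn [-0.047 -0.025 -0.002]
```

Emit:
{"op": "send_rows", "data": {"rows": [{"dx": 0, "dy": 0, "dz": 0, "ax": 0, "ay": 0, "az": 0, "fingers": 0}, {"dx": 0, "dy": 0, "dz": 0, "ax": 0, "ay": 0, "az": 0, "fingers": 0}, {"dx": 0, "dy": 0, "dz": 0, "ax": 0, "ay": 0, "az": 0, "fingers": 0}, {"dx": 0, "dy": 0, "dz": 0, "ax": 0, "ay": 0, "az": 0, "fingers": 0}]}}

```text
time: 6.9
tool_pos: [0.5263, 0.0509, 0.1842]
eef_rot: [139.3, -1.9, 117.8]
wrist_force: [-0.0, -0.4, -3.3]
opening: 0.0261
gripper_force: 100.4
```

Run:
```python
from h import *
s=ctrl.read_state();print(s['tool_pos'],s['eef_rot'],np.round(s['joint_positions'],1),s['time'],s['opening'])
q=R.from_euler('xyz',s['eef_rot'],degrees=True);print((pose(0,0,.2,45)[1].inv()*q).as_rotvec(degrees=True))
plan([pose(-.06,-.012,.2,45),pose(-.06,-.012,.1,45),pose(-.04,-.012,.073,45)])
a=snap('scene','s3.png');b=snap('top','t3.png')
cv2.imwrite('pics/v3.png',np.hstack([cv2.resize(a[120:345,200:500],(400,300)),cv2.resize(b[120:345,200:500],(400,300))]))
```

```text
[0.52626897 0.05092477 0.18421744] [139.28305986  -1.85164643 117.82867726] [ -25.2   25.2  125.3   84.9   32.5 -128.5] 6.9 0.026113957812488105
[4.30713434 2.3975078  0.13895076]
shift [ 0.177 -0.002 -0.021] turn [-0.048 -0.027 -0.002]
shift [ 0.155 -0.437  0.484] turn [-0.048 -0.027 -0.002]
shift [ 0.016 -0.554  0.615] turn [-0.048 -0.027 -0.002]
```

View pics/v3.png

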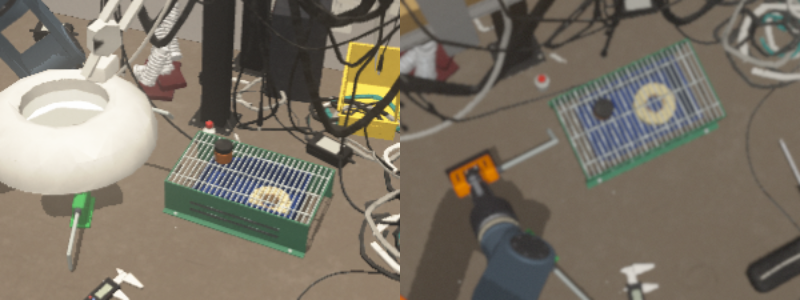

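Emit:
{"op": "send_rows", "data": {"rows": [{"dx": 0.1, "dy": 0, "dz": 0, "ax": -0.048, "ay": -0.027, "az": 0, "fingers": 0}, {"dx": 0.16, "dy": -0.1, "dz": 0.1, "ax": -0.048, "ay": -0.027, "az": 0, "fingers": 0}, {"dx": 0.16, "dy": -0.2, "dz": 0.22, "ax": -0.048, "ay": -0.027, "az": 0, "fingers": 0}, {"dx": 0.16, "dy": -0.3, "dz": 0.33, "ax": -0.048, "ay": -0.027, "az": 0, "fingers": 0}, {"dx": 0.155, "dy": -0.437, "dz": 0.484, "ax": -0.048, "ay": -0.027, "az": 0, "fingers": 0}, {"dx": 0.155, "dy": -0.437, "dz": 0.484, "ax": -0.048, "ay": -0.027, "az": 0, "fingers": 0}, {"dx": 0.155, "dy": -0.437, "dz": 0.484, "ax": -0.048, "ay": -0.027, "az": 0, "fingers": 0}]}}

```text
time: 7.7
tool_pos: [0.5297, 0.0704, 0.1096]
eef_rot: [136.5, -1.7, 116.6]
wrist_force: [0.7, -0.4, -2.9]
opening: 0.0262
gripper_force: 100.4
```

Run:
```python
from h import *
s=ctrl.read_state();print(s['tool_pos'],s['eef_rot'],np.round(s['joint_positions'],1),s['time'],s['opening'])
q=R.from_euler('xyz',s['eef_rot'],degrees=True);print((pose(0,0,.2,45)[1].inv()*q).as_rotvec(degrees=True))
p=np.array(s['tool_pos']);Rh=q*R.from_matrix(np.diag([-1.,1,-1]))
rod=p+Rh.apply([.163+.0045,0,.018]);tip=p+Rh.apply([.163,0,-.029]);blk=p+Rh.apply([0,0,.028])
print('rod,tip,block exp px',proj('top',[rod,tip,blk,p+Rh.apply([.06,0,.018])]).round(1),'rack',RR.inv().apply([rod-M,tip-M]).round(4))
plan([pose(-.03,-.012,.073,45),pose(.08,-.012,.073,45)])
im=snap('top','t4.png')[185:305,245:405]
cv2.imwrite('pics/v4.png',cv2.resize(im,(800,600),interpolation=cv2.INTER_CUBIC))
```

```text
[0.52967656 0.07039138 0.10962312] [136.47291318  -1.66870904 116.60399506] [ -22.8   39.   130.   118.1   37.5 -163.5] 7.7 0.026178307584651915
[1.47723246 1.40722176 0.94702854]
rod,tip,block exp px [[311.  229.9]
 [304.1 221.8]
 [254.3 259.4]
 [274.2 247.4]] rack [[-0.0447  0.0039  0.1178]
 [-0.0503  0.0363  0.0839]]
shift [-0.139 -0.296  0.168] turn [-0.016 -0.016 -0.011]
shift [-0.872 -0.284  0.149] turn [-0.016 -0.016 -0.011]
```

View pics/v4.png

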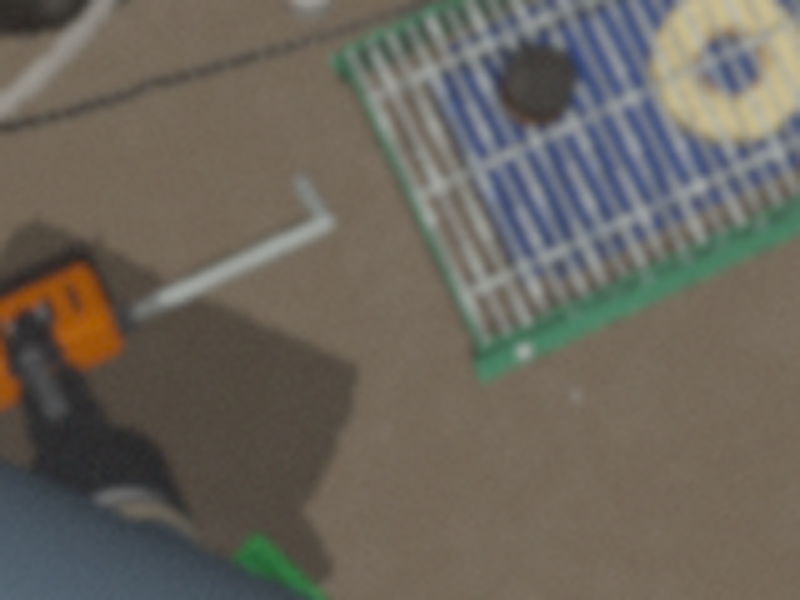

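The rod and claw show at crop (330,222)/(300,183), close to where I predicted. But joint 6 has reached its limit in this lean. I'll fit the arm kinematics from the logged states so I can choose the lean properly.

```bash
cat > k.py <<'E'
from h import *
from scipy.optimize import least_squares
D=[([54.1,30.3,82.1,0,67.7,-10.2],[.2702,.5629,.2304],[-179.89,-.02,154.34]),
([34.6,19.9,97.5,0,63.3,-.2],[.3417,.3708,.2489],[-179.3,.04,124.89]),
([-46,25.3,98.1,-.1,56.5,-80.7],[.438,-.2939,.1983],[-179.96,.12,124.72]),
([-50.5,35.4,97.2,0,47.8,-85.7],[.4354,-.3539,.1079],[180,-.36,125.11]),
([-50.9,42.6,98.7,0,38.6,-85.9],[.4362,-.3602,.0333],[180,.13,125]),
([-31.8,23.8,105,.1,51.6,-58.4],[.4575,-.1524,.1814],[-179.87,-.4,116.52]),
([-25.2,25.2,125.3,84.9,32.5,-128.5],[.5263,.0509,.1842],[139.28,-1.85,117.83]),
([-22.8,39,130,118.1,37.5,-163.5],[.5297,.0704,.1096],[136.47,-1.67,116.6])]
E_=lambda a,x:R.from_euler(a,x,degrees=True)
def fk(j,p,s=(1,1)):
    h,L1,a2,L2,d,off=p
    r1=E_('z',j[0]);r2=r1*E_('y',j[1]);r3=r2*E_('y',j[2]);r=r3*E_('z',s[0]*j[3])*E_('y',j[4])*E_('z',s[1]*j[5]+90)
    w=r1.apply([0,off,h])+r2.apply([0,0,L1])+r3.apply([a2,0,L2])
    return w+r.apply([0,0,d]),r,w
def ik(P,Q,p,s,j0):
    f=lambda j:np.r_[(fk(j,p,s)[0]-P)*5,(fk(j,p,s)[1].inv()*Q).as_rotvec()]
    lo=[-176,-43,13,-81.5,1,-163];hi=[176,126,139.5,261,151,163]
    return least_squares(f,np.clip(j0,np.array(lo)+1,np.array(hi)-1),bounds=(lo,hi),x_scale=50)
best=None
for s4 in (1,-1):
  for s6 in (1,-1):
    s=(s4,s6)
    f=lambda p:np.concatenate([fk(np.array(j,float),p,s)[0]-np.array(t) for j,t,_ in D])
    o=least_squares(f,[.18,.4,0,.4,.25,.1]);rot=max((fk(np.array(j,float),o.x,s)[1].inv()*R.from_euler('xyz',e,degrees=True)).magnitude() for j,t,e in D)
    if best is None or rot<best[0]: best=(rot,s,o.x,np.abs(o.fun).max())
rot,S,PR,er=best
E
python3 - <<'E'
from k import *
print(np.degrees(rot),S,PR.round(4),er)
F=R.from_euler('z',180,degrees=True)
for nm,fl,rolls in (('same',0,(0,45,-45,-40)),('flip',1,(0,45,-45))):
  for roll in rolls:
    for x,z in ((-.04,.075),(.08,.075),(-.09,.06)):
      P,Q=pose(x,-.012 if roll>0 else .02,z,roll)
      if fl: Q=Q*F
      c=[ik(P,Q,PR,S,j0) for j0 in ([-20,40,115,0,40,-40],[-20,40,115,90,40,-100],[-20,40,110,-50,70,0],[-20,40,115,0,40,140],[-20,40,115,90,30,40])]
      o=min(c,key=lambda o:o.cost);print(nm,roll,x,'ok' if o.cost<1e-6 else 'NO',o.x.round(0),fk(o.x,PR,S)[2].round(3))
E
```

```text
0.10260427776911979 (1, 1) [0.2733 0.5878 0.1136 0.3915 0.2961 0.1112] 0.0005278244645067764
same 0 -0.04 ok [ -5.  39. 102.   0.  39. -31.] [0.538 0.064 0.353]
same 0 0.08 ok [-15.  42.  94.  -0.  44. -41.] [ 0.591 -0.044  0.353]
same 0 -0.09 ok [ -0.  40. 104.  -0.  36. -27.] [0.516 0.109 0.338]
same 45 -0.04 NO [-26.  55. 137. 138.  57. 163.] [ 0.306 -0.028  0.253]
same 45 0.08 NO [ -36.   46.  121.  105.   40. -163.] [ 0.387 -0.145  0.272]
same 45 -0.09 NO [-20.  58. 139. 144.  60. 163.] [0.295 0.01  0.246]
same -45 -0.04 ok [  3.  56.  73. -16.  94. -18.] [0.714 0.151 0.272]
same -45 0.08 ok [ -5.  58.  66. -22.  96. -26.] [0.767 0.043 0.272]
same -45 -0.09 ok [  7.  56.  75. -14.  92. -15.] [0.692 0.196 0.257]
same -40 -0.04 ok [  3.  53.  76. -15.  88. -18.] [0.698 0.143 0.288]
same -40 0.08 ok [ -6.  56.  69. -20.  91. -26.] [0.751 0.035 0.288]
same -40 -0.09 ok [  6.  54.  78. -13.  87. -15.] [0.676 0.188 0.273]
flip 0 -0.04 ok [ -5.  39. 102.   0.  39. 149.] [0.538 0.064 0.353]
flip 0 0.08 ok [-15.  42.  94.   0.  44. 139.] [ 0.591 -0.044  0.353]
flip 0 -0.09 ok [ -0.  40. 104.  -0.  36. 153.] [0.516 0.109 0.338]
flip 45 -0.04 ok [-26.  49. 133. 129.  46.  -2.] [ 0.333 -0.037  0.272]
flip 45 0.08 ok [-36.  46. 121. 105.  41.  17.] [ 0.386 -0.145  0.272]
flip 45 -0.09 ok [-20.  54. 137. 140.  53. -10.] [0.311 0.007 0.257]
flip -45 -0.04 ok [  3.  56.  73. -16.  94. 162.] [0.714 0.151 0.272]
flip -45 0.08 ok [ -5.  58.  66. -22.  96. 154.] [0.767 0.043 0.272]
flip -45 -0.09 NO [  7.  56.  74. -13.  92. 163.] [0.694 0.192 0.257]
```

Run:
```python
from k import *
for dy in (-25,-15,15,25):
  for roll in (40,45):
    for x in (-.05,.08):
      P,Q=pose(x,-.012,.075,roll,dyaw=dy)
      o=min([ik(P,Q,PR,S,j0) for j0 in ([-20,40,115,90,40,-100],[-36,46,121,105,40,-150],[-10,40,120,60,30,-90])],key=lambda o:o.cost);print(dy,roll,x,'ok' if o.cost<1e-6 else 'NO',o.x.round(0))
s=ctrl.read_state();print(s['joint_positions'],s['tool_pos'])
P,Q=(.50,.05,.036),down(116.3)
o=ik(np.array(P),Q,PR,S,[-5,39,102,0,39,-31]);print(o.x,o.cost)
plan([((.5297,.0704,.16),Q),((.50,.05,.12),Q)])
```

```text
-25 40 -0.05 NO [  -8.   43.  122.  155.   23. -163.]
-25 40 0.08 ok [ -20.   44.  115.  142.   22. -160.]
-25 45 -0.05 NO [ -10.   44.  123.  154.   29. -163.]
-25 45 0.08 NO [ -21.   46.  117.  143.   29. -163.]
-15 40 -0.05 NO [ -13.   43.  125.  141.   28. -163.]
-15 40 0.08 ok [ -25.   44.  118.  124.   28. -157.]
-15 45 -0.05 NO [ -15.   44.  126.  139.   33. -163.]
-15 45 0.08 NO [ -27.   46.  120.  128.   34. -163.]
15 40 -0.05 NO [ -32.   43.  129.   93.   37. -163.]
15 40 0.08 ok [ -42.   44.  117.   75.   41. -151.]
15 45 -0.05 NO [ -34.   45.  128.   90.   41. -163.]
15 45 0.08 ok [ -44.   46.  118.   79.   46. -158.]
25 40 -0.05 NO [ -37.   44.  127.   78.   40. -163.]
25 40 0.08 ok [ -45.   44.  114.   61.   47. -150.]
25 45 -0.05 NO [ -40.   45.  126.   76.   44. -163.]
25 45 0.08 ok [ -48.   46.  114.   64.   51. -155.]
[ -22.8193582    38.97955262  130.06523507  118.08371915   37.47579569
 -163.50241775] [0.5292529  0.07052718 0.11002539]
[-7.07986775e+00  3.99595736e+01  1.07828332e+02 -1.03608507e-13
  3.22120949e+01 -3.33798678e+01] 1.53663798794035e-27
shift [ 0.008  0.231 -0.24 ] turn [ 0.484 -0.019 -0.004]
shift [-0.033 -0.124 -0.211] turn [ 0.484 -0.019 -0.004]
```

Emit:
{"op": "send_rows", "data": {"rows": [{"dx": 0, "dy": 0.05, "dz": -0.06, "ax": 0.05, "ay": -0.01, "az": 0, "fingers": 0}, {"dx": 0, "dy": 0.1, "dz": -0.12, "ax": 0.12, "ay": -0.019, "az": 0, "fingers": 0}, {"dx": 0, "dy": 0.15, "dz": -0.18, "ax": 0.2, "ay": -0.019, "az": -0.004, "fingers": 0}, {"dx": 0, "dy": 0.2, "dz": -0.24, "ax": 0.28, "ay": -0.019, "az": -0.004, "fingers": 0}, {"dx": 0, "dy": 0.2, "dz": -0.24, "ax": 0.36, "ay": -0.019, "az": -0.004, "fingers": 0}, {"dx": 0, "dy": 0.2, "dz": -0.24, "ax": 0.44, "ay": -0.019, "az": -0.004, "fingers": 0}, {"dx": 0, "dy": 0.1, "dz": -0.22, "ax": 0.484, "ay": -0.019, "az": -0.004, "fingers": 0}, {"dx": -0.03, "dy": -0.1, "dz": -0.2, "ax": 0.484, "ay": -0.019, "az": -0.004, "fingers": 0}, {"dx": -0.03, "dy": -0.1, "dz": -0.2, "ax": 0.484, "ay": -0.019, "az": -0.004, "fingers": 0}, {"dx": -0.03, "dy": -0.1, "dz": -0.2, "ax": 0.484, "ay": -0.019, "az": -0.004, "fingers": 0}, {"dx": -0.03, "dy": -0.1, "dz": -0.2, "ax": 0.484, "ay": -0.019, "az": -0.004, "fingers": 0}]}}

```text
time: 8.85
tool_pos: [0.5031, 0.0518, 0.1222]
eef_rot: [-179.8, 0.1, 116.3]
wrist_force: [0.4, 0.1, -3.4]
opening: 0.0265
gripper_force: 100.5
```

Run:
```python
from k import *
s=ctrl.read_state();print(s['joint_positions'],s['tool_pos'],s['eef_rot'])
plan([((.50,.06,.035),down(116.3))])
```

```text
[ -6.65268179  30.90560238 104.72799493  -0.35295482  44.48590769
 -32.67595791] [0.50310805 0.05178261 0.12221267] [-1.79765706e+02  1.42929037e-01  1.16275633e+02]
shift [0.06  0.008 0.581] turn [-0.003  0.002 -0.   ]
```

Emit:
{"op": "send_rows", "data": {"rows": [{"dx": 0.03, "dy": 0, "dz": 0.2, "ax": 0, "ay": 0, "az": 0, "fingers": 0}, {"dx": 0.06, "dy": 0, "dz": 0.4, "ax": 0, "ay": 0, "az": 0, "fingers": 0}, {"dx": 0.06, "dy": 0, "dz": 0.54, "ax": 0, "ay": 0, "az": 0, "fingers": 0}, {"dx": 0.06, "dy": 0, "dz": 0.59, "ax": 0, "ay": 0, "az": 0, "fingers": 0}, {"dx": 0.06, "dy": 0, "dz": 0.59, "ax": 0, "ay": 0, "az": 0, "fingers": 0}, {"dx": 0.06, "dy": 0, "dz": 0.59, "ax": 0, "ay": 0, "az": 0, "fingers": 1}, {"dx": 0.06, "dy": 0, "dz": 0.59, "ax": 0, "ay": 0, "az": 0, "fingers": 1}, {"dx": 0.06, "dy": 0, "dz": 0.59, "ax": 0, "ay": 0, "az": 0, "fingers": 1}, {"dx": 0.06, "dy": 0, "dz": 0.59, "ax": 0, "ay": 0, "az": 0, "fingers": 1}, {"dx": 0.06, "dy": 0, "dz": 0.59, "ax": 0, "ay": 0, "az": 0, "fingers": 1}, {"dx": 0.06, "dy": 0, "dz": 0.59, "ax": 0, "ay": 0, "az": 0, "fingers": 1}, {"dx": 0.06, "dy": 0, "dz": 0.59, "ax": 0, "ay": 0, "az": 0, "fingers": 1}]}}

```text
time: 10.05
tool_pos: [0.4994, 0.0598, 0.0323]
eef_rot: [-179.9, -0.0, 116.3]
wrist_force: [0.2, -0.3, 0.0]
opening: 0.0854
gripper_force: 0.0
```

Emit:
{"op": "send_rows", "data": {"rows": [{"dx": 0, "dy": 0, "dz": -0.2, "ax": 0, "ay": 0, "az": 0, "fingers": 1}, {"dx": 0, "dy": 0, "dz": -0.5, "ax": 0, "ay": 0, "az": 0, "fingers": 1}, {"dx": 0, "dy": 0, "dz": -0.6, "ax": 0, "ay": 0, "az": 0.09, "fingers": 1}, {"dx": 0, "dy": 0, "dz": -0.6, "ax": 0, "ay": 0, "az": 0.18, "fingers": 1}, {"dx": 0, "dy": 0, "dz": -0.6, "ax": 0, "ay": 0, "az": 0.27, "fingers": 1}, {"dx": 0, "dy": 0, "dz": -0.6, "ax": 0, "ay": 0, "az": 0.36, "fingers": 1}, {"dx": 0, "dy": 0, "dz": -0.6, "ax": 0, "ay": 0, "az": 0.45, "fingers": 1}, {"dx": 0, "dy": 0, "dz": -0.6, "ax": 0, "ay": 0, "az": 0.54, "fingers": 1}, {"dx": 0, "dy": 0, "dz": -0.6, "ax": 0, "ay": 0, "az": 0.63, "fingers": 1}, {"dx": 0, "dy": 0, "dz": -0.6, "ax": 0, "ay": 0, "az": 0.72, "fingers": 1}, {"dx": 0, "dy": 0, "dz": -0.6, "ax": 0, "ay": 0, "az": 0.81, "fingers": 1}, {"dx": 0, "dy": 0, "dz": -0.6, "ax": 0, "ay": 0, "az": 0.9, "fingers": 1}, {"dx": 0, "dy": 0, "dz": -0.6, "ax": 0, "ay": 0, "az": 1, "fingers": 1}, {"dx": 0, "dy": 0, "dz": -0.6, "ax": 0, "ay": 0, "az": 1, "fingers": 1}]}}

```text
time: 11.45
tool_pos: [0.4993, 0.0599, 0.1223]
eef_rot: [-180.0, 0.1, 26.3]
wrist_force: [1.2, 0.7, 0.3]
opening: 0.0854
gripper_force: 0.0
```

Emit:
{"op": "send_rows", "data": {"rows": [{"dx": 0, "dy": 0, "dz": 0, "ax": 0, "ay": 0, "az": 0.09, "fingers": 1}, {"dx": 0, "dy": 0, "dz": 0, "ax": 0, "ay": 0, "az": 0.18, "fingers": 1}, {"dx": 0, "dy": 0, "dz": 0, "ax": 0, "ay": 0, "az": 0.27, "fingers": 1}, {"dx": 0, "dy": 0, "dz": 0, "ax": 0, "ay": 0, "az": 0.36, "fingers": 1}, {"dx": 0, "dy": 0, "dz": 0, "ax": 0, "ay": 0, "az": 0.45, "fingers": 1}, {"dx": 0, "dy": 0, "dz": 0, "ax": 0, "ay": 0, "az": 0.54, "fingers": 1}, {"dx": 0, "dy": 0, "dz": 0, "ax": 0, "ay": 0, "az": 0.63, "fingers": 1}, {"dx": 0, "dy": 0, "dz": 0, "ax": 0, "ay": 0, "az": 0.72, "fingers": 1}, {"dx": 0, "dy": 0, "dz": 0, "ax": 0, "ay": 0, "az": 0.81, "fingers": 1}, {"dx": 0, "dy": 0, "dz": 0, "ax": 0, "ay": 0, "az": 0.9, "fingers": 1}, {"dx": 0, "dy": 0, "dz": 0, "ax": 0, "ay": 0, "az": 1, "fingers": 1}, {"dx": 0, "dy": 0, "dz": 0, "ax": 0, "ay": 0, "az": 1, "fingers": 1}, {"dx": 0, "dy": 0, "dz": 0, "ax": 0, "ay": 0, "az": 1, "fingers": 1}]}}

```text
time: 12.75
tool_pos: [0.4994, 0.0599, 0.1223]
eef_rot: [179.9, 0.0, -63.5]
wrist_force: [0.5, 0.5, -0.2]
opening: 0.0853
gripper_force: 0.0
```

Run:
```python
from k import *
s=ctrl.read_state();print(s['joint_positions'],s['tool_pos'],s['eef_rot'])
im=snap('top','t5.png');h=cv2.cvtColor(im,cv2.COLOR_BGR2HSV)
m=((h[...,0]>5)&(h[...,0]<22)&(h[...,1]>150)&(h[...,2]>100)).astype(np.uint8);m[:,:230]=0;m[:,310:]=0;m[:230]=0;m[310:]=0
print(m.sum(),proj('top',[[.50,.06,.061]]))
cv2.imwrite('pics/v5.png',cv2.resize(im[200:320,220:380],(640,480),interpolation=cv2.INTER_CUBIC))
```

```text
[-5.89687388e+00  3.07114231e+01  1.05196685e+02 -4.12409419e-02
  4.41404349e+01  1.47595074e+02] [0.49944084 0.05985632 0.12231272] [ 1.79943632e+02  1.79071714e-03 -6.34623411e+01]
56 [[257.77013839 265.5857731 ]]
```

View pics/v5.png

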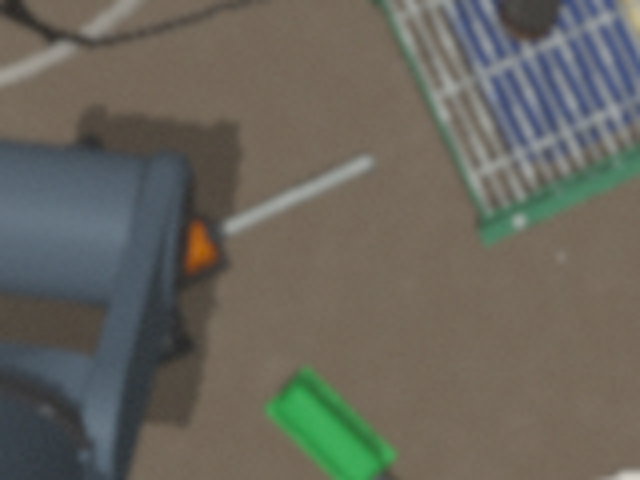

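The hook stands upright with its rod end at crop (372,160), and the fingers are turned 180° over it. Regrasping.

Emit:
{"op": "send_rows", "data": {"rows": [{"dx": 0, "dy": 0, "dz": 0.2, "ax": 0, "ay": 0, "az": 0, "fingers": 1}, {"dx": 0, "dy": 0, "dz": 0.4, "ax": 0, "ay": 0, "az": 0, "fingers": 1}, {"dx": 0, "dy": 0, "dz": 0.6, "ax": 0, "ay": 0, "az": 0, "fingers": 1}, {"dx": 0, "dy": 0, "dz": 0.6, "ax": 0, "ay": 0, "az": 0, "fingers": 1}, {"dx": 0, "dy": 0, "dz": 0.6, "ax": 0, "ay": 0, "az": 0, "fingers": 0}, {"dx": 0, "dy": 0, "dz": 0.6, "ax": 0, "ay": 0, "az": 0, "fingers": 0}, {"dx": 0, "dy": 0, "dz": 0.6, "ax": 0, "ay": 0, "az": 0, "fingers": 0}, {"dx": 0, "dy": 0, "dz": 0.6, "ax": 0, "ay": 0, "az": 0, "fingers": 0}, {"dx": 0, "dy": 0, "dz": 0.6, "ax": 0, "ay": 0, "az": 0, "fingers": 0}, {"dx": 0, "dy": 0, "dz": 0.6, "ax": 0, "ay": 0, "az": 0, "fingers": 0}, {"dx": 0, "dy": 0, "dz": 0.6, "ax": 0, "ay": 0, "az": 0, "fingers": 0}], "force": 110}}

```text
time: 13.9
tool_pos: [0.5001, 0.0598, 0.0339]
eef_rot: [-179.9, -0.1, -63.7]
wrist_force: [-1.2, -0.9, 7.1]
opening: 0.0265
gripper_force: 109.2
```

Run:
```python
import re
t=open('h.py').read().replace("np.diag([-1.,1,-1])","np.diag([1.,-1,-1])");open('h.py','w').write(t)
from h import *
s=ctrl.read_state();p=np.array(s['tool_pos']);print(s['joint_positions'],p,s['eef_rot'],s['opening'])
e=onz('top',[[220+(372-1.5)/4,200+(160-1.5)/4]],.053)[0];q=R.from_euler('xyz',s['eef_rot'],degrees=True)
v=q.inv().apply(e-p);print('rod end in tool',v,'expect .1675')
plan([(p+[0,0,.15],q),pose(-.06,-.012,.17,0),pose(-.06,-.012,.17,45)])
```

```text
[-5.89573758e+00  4.02191136e+01  1.07731088e+02 -5.26230735e-02
  3.19593281e+01  1.47851657e+02] [0.50008399 0.0598042  0.03393806] [-1.79938270e+02 -7.17778024e-02 -6.37028081e+01] 0.026469441385617378
rod end in tool [ 0.16729382 -0.00091408 -0.0188514 ] expect .1675
shift [ 0.001 -0.001 -1.   ] turn [0. 0. 0.]
shift [-0.045 -0.026 -0.787] turn [-0.001 -0.001 -0.   ]
shift [-0.045 -0.111 -0.822] turn [ 0.499 -0.001  0.   ]
```

Emit:
{"op": "send_rows", "data": {"rows": [{"dx": -0.02, "dy": 0, "dz": -0.25, "ax": 0, "ay": 0, "az": 0, "fingers": 0}, {"dx": -0.045, "dy": 0, "dz": -0.5, "ax": 0, "ay": 0, "az": 0, "fingers": 0}, {"dx": -0.045, "dy": -0.03, "dz": -0.7, "ax": 0.05, "ay": 0, "az": 0, "fingers": 0}, {"dx": -0.045, "dy": -0.05, "dz": -0.8, "ax": 0.1, "ay": 0, "az": 0, "fingers": 0}, {"dx": -0.045, "dy": -0.11, "dz": -0.82, "ax": 0.15, "ay": 0, "az": 0, "fingers": 0}, {"dx": -0.045, "dy": -0.11, "dz": -0.82, "ax": 0.2, "ay": 0, "az": 0, "fingers": 0}, {"dx": -0.045, "dy": -0.11, "dz": -0.82, "ax": 0.25, "ay": 0, "az": 0, "fingers": 0}, {"dx": -0.045, "dy": -0.11, "dz": -0.82, "ax": 0.3, "ay": 0, "az": 0, "fingers": 0}, {"dx": -0.045, "dy": -0.11, "dz": -0.82, "ax": 0.35, "ay": 0, "az": 0, "fingers": 0}, {"dx": -0.045, "dy": -0.11, "dz": -0.82, "ax": 0.4, "ay": 0, "az": 0, "fingers": 0}, {"dx": -0.045, "dy": -0.11, "dz": -0.82, "ax": 0.45, "ay": 0, "az": 0, "fingers": 0}, {"dx": -0.045, "dy": -0.11, "dz": -0.82, "ax": 0.5, "ay": 0, "az": 0, "fingers": 0}, {"dx": -0.045, "dy": -0.11, "dz": -0.82, "ax": 0.5, "ay": 0, "az": 0, "fingers": 0}, {"dx": -0.045, "dy": -0.11, "dz": -0.82, "ax": 0.5, "ay": 0, "az": 0, "fingers": 0}, {"dx": -0.045, "dy": -0.11, "dz": -0.82, "ax": 0.5, "ay": 0, "az": 0, "fingers": 0}, {"dx": -0.045, "dy": -0.11, "dz": -0.82, "ax": 0.5, "ay": 0, "az": 0, "fingers": 0}]}}

```text
time: 15.5
tool_pos: [0.5105, 0.0727, 0.1547]
eef_rot: [-135.2, 0.0, -63.8]
wrist_force: [-0.1, 0.4, -3.0]
opening: 0.0259
gripper_force: 109.4
```

Run:
```python
from h import *
s=ctrl.read_state();p=np.array(s['tool_pos']);print(np.round(s['joint_positions'],1),p,s['eef_rot'],s['opening'])
plan([pose(-.06,-.012,.12,45),pose(-.03,-.012,.074,45)])
```

```text
[-23.6  31.9 132.8 115.1  36.5  19.8] [0.51049115 0.07268772 0.15469812] [-1.35198215e+02  4.27290915e-02 -6.38011194e+01] 0.0258630361142376
shift [0.001 0.216 0.231] turn [ 0.002 -0.    -0.001]
shift [0.201 0.432 0.449] turn [ 0.002 -0.    -0.001]
```

Emit:
{"op": "send_rows", "data": {"rows": [{"dx": 0, "dy": 0.1, "dz": 0.11, "ax": 0, "ay": 0, "az": 0, "fingers": 0}, {"dx": 0, "dy": 0.22, "dz": 0.23, "ax": 0, "ay": 0, "az": 0, "fingers": 0}, {"dx": 0.05, "dy": 0.32, "dz": 0.34, "ax": 0, "ay": 0, "az": 0, "fingers": 0}, {"dx": 0.12, "dy": 0.4, "dz": 0.42, "ax": 0, "ay": 0, "az": 0, "fingers": 0}, {"dx": 0.2, "dy": 0.43, "dz": 0.45, "ax": 0.002, "ay": 0, "az": 0, "fingers": 0}, {"dx": 0.2, "dy": 0.438, "dz": 0.455, "ax": 0.002, "ay": 0, "az": 0, "fingers": 0}, {"dx": 0.2, "dy": 0.438, "dz": 0.455, "ax": 0.002, "ay": 0, "az": 0, "fingers": 0}, {"dx": 0.2, "dy": 0.438, "dz": 0.455, "ax": 0.002, "ay": 0, "az": 0, "fingers": 0}, {"dx": 0.2, "dy": 0.438, "dz": 0.455, "ax": 0.002, "ay": 0, "az": 0, "fingers": 0}]}}

```text
time: 16.4
tool_pos: [0.526, 0.0476, 0.0616]
eef_rot: [-134.8, -0.0, -63.7]
wrist_force: [0.0, 0.1, -2.0]
opening: 0.0261
gripper_force: 109.3
```

```bash
cat >> h.py <<'E'
def where():
    s=ctrl.read_state();p=np.array(s['tool_pos']);q=R.from_euler('xyz',s['eef_rot'],degrees=True);Rh=q*R.from_matrix(np.diag([1.,-1,-1]))
    print(s['time'],np.round(s['joint_positions'],1),'F',np.round(s['wrist_force'],1),'hook euler',(Rh.as_euler('xyz',degrees=True)-[0,0,A]).round(1))
    for n,v in (('rod',[.163,0,.0175]),('tip',[.163,0,-.0295])):
        w=p+Rh.apply(v);r=RR.inv().apply(w-M);print(n,r.round(4),proj('top',[w]).round(1))
E
python3 - <<'E'
from h import *
where()
plan([pose(-.03,-.012,.0725,45),pose(.02,-.012,.0725,45),pose(.085,-.012,.0725,45)])
im=snap('top','t6.png')
cv2.imwrite('pics/v6.png',cv2.resize(im[190:290,260:400],(770,550),interpolation=cv2.INTER_CUBIC))
E
```

```text
16.4 [-26.7  49.  132.2 127.9  45.9  -1.3] F [ 0.   0.1 -2. ] hook euler [45.2 -0.   0. ]
rod [-0.0307 -0.0103  0.074 ] [[317.9 234.5]]
tip [-0.0307  0.023   0.0409] [[312.7 225.3]]
shift [0.005 0.015 0.002] turn [-0.002 -0.     0.   ]
shift [0.338 0.015 0.003] turn [-0.002 -0.     0.   ]
shift [0.772 0.015 0.003] turn [-0.002 -0.     0.   ]
```

View pics/v6.png

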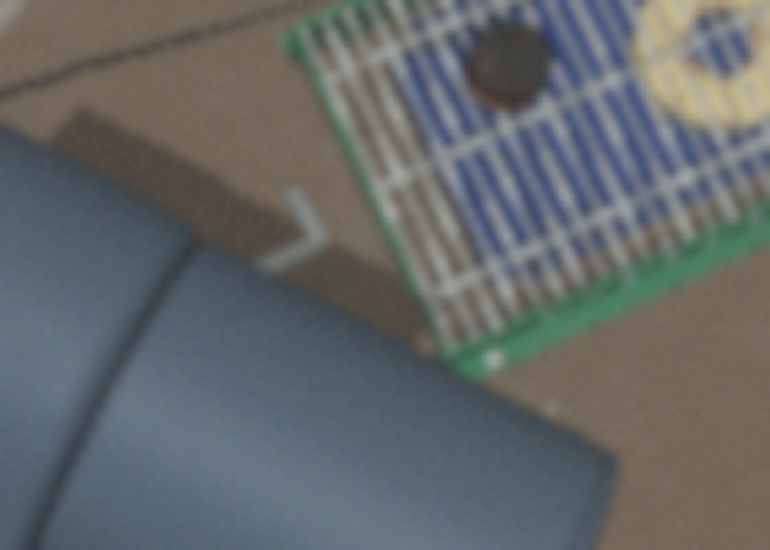

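The rod corner is at crop (320,240), i.e. pixel (318,234), within 1 px of the prediction. Inserting.

Emit:
{"op": "send_rows", "data": {"rows": [{"dx": 0.05, "dy": 0.012, "dz": 0.004, "ax": 0, "ay": 0, "az": 0, "fingers": 0}, {"dx": 0.15, "dy": 0.012, "dz": 0.004, "ax": 0, "ay": 0, "az": 0, "fingers": 0}, {"dx": 0.25, "dy": 0.012, "dz": 0.004, "ax": 0, "ay": 0, "az": 0, "fingers": 0}, {"dx": 0.35, "dy": 0.012, "dz": 0.004, "ax": 0, "ay": 0, "az": 0, "fingers": 0}, {"dx": 0.4, "dy": 0.012, "dz": 0.004, "ax": 0, "ay": 0, "az": 0, "fingers": 0}, {"dx": 0.4, "dy": 0.012, "dz": 0.004, "ax": 0, "ay": 0, "az": 0, "fingers": 0}, {"dx": 0.4, "dy": 0.012, "dz": 0.004, "ax": 0, "ay": 0, "az": 0, "fingers": 0}]}}

```text
time: 17.15
tool_pos: [0.5515, -0.0067, 0.059]
eef_rot: [-134.9, 0.0, -63.7]
wrist_force: [0.8, 0.2, -3.3]
opening: 0.0261
gripper_force: 109.3
```

Run:
```python
from h import *
where()
plan([pose(.085,-.012,.0725,45)])
```

```text
17.15 [-32.5  47.8 126.7 116.   42.5   7.1] F [ 0.8  0.2 -3.3] hook euler [45.1  0.   0. ]
rod [ 0.0292 -0.0116  0.0712] [[337.7 225.7]]
tip [0.0292 0.0217 0.0381] [[331.9 216.8]]
shift [ 0.372 -0.003 -0.004] turn [-0.001  0.    -0.   ]
```

Emit:
{"op": "send_rows", "data": {"rows": [{"dx": 0, "dy": -0.005, "dz": -0.007, "ax": 0, "ay": 0, "az": 0, "fingers": 0}, {"dx": 0.08, "dy": -0.005, "dz": -0.007, "ax": 0, "ay": 0, "az": 0, "fingers": 0}, {"dx": 0.16, "dy": -0.005, "dz": -0.007, "ax": 0, "ay": 0, "az": 0, "fingers": 0}, {"dx": 0.24, "dy": -0.005, "dz": -0.007, "ax": 0, "ay": 0, "az": 0, "fingers": 0}, {"dx": 0.32, "dy": -0.005, "dz": -0.007, "ax": 0, "ay": 0, "az": 0, "fingers": 0}, {"dx": 0.38, "dy": -0.005, "dz": -0.007, "ax": 0, "ay": 0, "az": 0, "fingers": 0}, {"dx": 0.38, "dy": -0.005, "dz": -0.007, "ax": 0, "ay": 0, "az": 0, "fingers": 0}, {"dx": 0.38, "dy": -0.005, "dz": -0.007, "ax": 0, "ay": 0, "az": 0, "fingers": 0}]}}

```text
time: 17.95
tool_pos: [0.5763, -0.0573, 0.0602]
eef_rot: [-134.9, 0.1, -63.7]
wrist_force: [-1.1, -0.2, -3.7]
opening: 0.0263
gripper_force: 109.3
```

Run:
```python
from h import *
where()
for r in (35,25,15,5,0): plan([pose(.086,-.012+.018*(45-r)/45,.0725-.0*(45-r)/45,r)])
plan([pose(.086,.006,.063,0)])
im=snap('top','t7.png')
```

```text
17.95 [-36.7  46.8 120.8 104.4  40.7  17.1] F [-1.1 -0.2 -3.7] hook euler [45.1  0.1  0. ]
rod [ 0.0856 -0.0116  0.0723] [[356.1 217. ]]
tip [0.0856 0.0217 0.0392] [[349.8 208.4]]
shift [0.003 0.004 0.019] turn [-0.112  0.001 -0.   ]
shift [0.003 0.005 0.032] turn [-0.223  0.001  0.   ]
shift [0.003 0.005 0.042] turn [-0.335  0.001  0.   ]
shift [0.003 0.003 0.049] turn [-0.446  0.001  0.   ]
shift [0.003 0.002 0.052] turn [-0.501  0.001  0.   ]
shift [0.003 0.047 0.096] turn [-0.501  0.001  0.   ]
```

Emit:
{"op": "send_rows", "data": {"rows": [{"dx": 0.003, "dy": 0.004, "dz": 0.01, "ax": -0.05, "ay": 0, "az": 0, "fingers": 0}, {"dx": 0.003, "dy": 0.006, "dz": 0.02, "ax": -0.1, "ay": 0, "az": 0, "fingers": 0}, {"dx": 0.003, "dy": 0.008, "dz": 0.028, "ax": -0.15, "ay": 0, "az": 0, "fingers": 0}, {"dx": 0.003, "dy": 0.01, "dz": 0.035, "ax": -0.2, "ay": 0, "az": 0, "fingers": 0}, {"dx": 0.003, "dy": 0.012, "dz": 0.042, "ax": -0.25, "ay": 0, "az": 0, "fingers": 0}, {"dx": 0.003, "dy": 0.013, "dz": 0.047, "ax": -0.3, "ay": 0, "az": 0, "fingers": 0}, {"dx": 0.003, "dy": 0.014, "dz": 0.052, "ax": -0.35, "ay": 0, "az": 0, "fingers": 0}, {"dx": 0.003, "dy": 0.015, "dz": 0.057, "ax": -0.4, "ay": 0, "az": 0, "fingers": 0}, {"dx": 0.003, "dy": 0.016, "dz": 0.062, "ax": -0.45, "ay": 0, "az": 0, "fingers": 0}, {"dx": 0.003, "dy": 0.02, "dz": 0.07, "ax": -0.5, "ay": 0, "az": 0, "fingers": 0}, {"dx": 0.003, "dy": 0.03, "dz": 0.08, "ax": -0.5, "ay": 0, "az": 0, "fingers": 0}, {"dx": 0.003, "dy": 0.047, "dz": 0.096, "ax": -0.5, "ay": 0, "az": 0, "fingers": 0}, {"dx": 0.003, "dy": 0.047, "dz": 0.096, "ax": -0.5, "ay": 0, "az": 0, "fingers": 0}, {"dx": 0.003, "dy": 0.047, "dz": 0.096, "ax": -0.5, "ay": 0, "az": 0, "fingers": 0}]}}

```text
time: 19.4
tool_pos: [0.5797, -0.0562, 0.0443]
eef_rot: [-180.0, 0.2, -63.8]
wrist_force: [0.1, 0.0, -3.1]
opening: 0.0262
gripper_force: 109.8
```

Run:
```python
from h import *
where()
plan([pose(.086,.006,.060,0),pose(.05,.006,.060,0),pose(-.065,.006,.06,0)])
```

```text
19.4 [-16.6  42.3  95.9   0.3  41.9 137. ] F [ 0.1  0.  -3.1] hook euler [ 0.   0.2 -0.1]
rod [0.0862 0.0039 0.0612] [[353.4 212.6]]
tip [0.086  0.004  0.0142] [[351.9 215.3]]
shift [-0.001 -0.012  0.015] turn [-0.     0.002 -0.001]
shift [-0.241 -0.012  0.016] turn [-0.     0.002 -0.001]
shift [-1.007 -0.011  0.019] turn [-0.     0.002 -0.001]
```

Emit:
{"op": "send_rows", "data": {"rows": [{"dx": -0.06, "dy": -0.01, "dz": 0.01, "ax": 0, "ay": 0, "az": 0, "fingers": 0}, {"dx": -0.11, "dy": -0.01, "dz": 0.01, "ax": 0, "ay": 0, "az": 0, "fingers": 0}, {"dx": -0.15, "dy": -0.01, "dz": 0.01, "ax": 0, "ay": 0, "az": 0, "fingers": 0}, {"dx": -0.19, "dy": -0.01, "dz": 0.01, "ax": 0, "ay": 0, "az": 0, "fingers": 0}, {"dx": -0.23, "dy": -0.01, "dz": 0.01, "ax": 0, "ay": 0, "az": 0, "fingers": 0}, {"dx": -0.27, "dy": -0.01, "dz": 0.01, "ax": 0, "ay": 0, "az": 0, "fingers": 0}, {"dx": -0.31, "dy": -0.01, "dz": 0.01, "ax": 0, "ay": 0, "az": 0, "fingers": 0}, {"dx": -0.35, "dy": -0.01, "dz": 0.01, "ax": 0, "ay": 0, "az": 0, "fingers": 0}, {"dx": -0.4, "dy": -0.01, "dz": 0.01, "ax": 0, "ay": 0, "az": 0, "fingers": 0}, {"dx": -0.45, "dy": -0.01, "dz": 0.01, "ax": 0, "ay": 0, "az": 0, "fingers": 0}, {"dx": -0.5, "dy": -0.01, "dz": 0.01, "ax": 0, "ay": 0, "az": 0, "fingers": 0}, {"dx": -0.55, "dy": -0.01, "dz": 0.01, "ax": 0, "ay": 0, "az": 0, "fingers": 0}, {"dx": -0.6, "dy": -0.01, "dz": 0.01, "ax": 0, "ay": 0, "az": 0, "fingers": 0}]}}

```text
time: 20.7
tool_pos: [0.5432, 0.0256, 0.0436]
eef_rot: [-179.9, -0.0, -63.7]
wrist_force: [0.9, -3.4, -3.2]
opening: 0.0262
gripper_force: 109.9
```

```bash
cat >> h.py <<'E'
def lip(name):
    im=snap('top',name);h=cv2.cvtColor(im,cv2.COLOR_BGR2HSV)
    m=((h[...,0]>105)&(h[...,0]<130)&(h[...,1]>110)).astype(np.uint8);m[:,:240]=0;m[:,445:]=0;m[:150]=0;m[300:]=0
    ys,xs=np.nonzero(m);q=RR.inv().apply(onz('top',np.c_[xs,ys],.033)-M)
    for y in np.arange(-.07,.08,.02):
        s=q[(q[:,1]>y)&(q[:,1]<y+.02)]
        if len(s)>5: print(round(y,3),np.sort(s[:,0])[[0,2,4]].round(3))
E
python3 - <<'E'
from h import *
where();lip('t8.png')
E
```

```text
20.7 [-9.100e+00  4.070e+01  1.018e+02  1.000e-01  3.750e+01  1.445e+02] F [ 0.9 -3.4 -3.2] hook euler [ 0.1 -0.  -0. ]
rod [-0.0034  0.0076  0.0612] [[323.9 225. ]]
tip [-0.0034  0.0078  0.0142] [[323.5 227.3]]
-0.07 [-0.01  -0.009 -0.006]
-0.05 [-0.01  -0.01  -0.009]
-0.03 [-0.011 -0.01  -0.009]
-0.01 [-0.011 -0.01  -0.008]
0.01 [-0.01  -0.007 -0.006]
0.03 [-0.01  -0.01  -0.009]
0.05 [-0.011 -0.01  -0.009]
```

Emit:
{"op": "send_rows", "data": {"rows": [{"dx": -0.05, "dy": 0, "dz": 0, "ax": 0, "ay": 0, "az": 0, "fingers": 0}, {"dx": -0.1, "dy": 0, "dz": 0, "ax": 0, "ay": 0, "az": 0, "fingers": 0}, {"dx": -0.15, "dy": 0, "dz": 0, "ax": 0, "ay": 0, "az": 0, "fingers": 0}, {"dx": -0.2, "dy": 0, "dz": 0, "ax": 0, "ay": 0, "az": 0, "fingers": 0}, {"dx": -0.25, "dy": 0, "dz": 0, "ax": 0, "ay": 0, "az": 0, "fingers": 0}, {"dx": -0.3, "dy": 0, "dz": 0, "ax": 0, "ay": 0, "az": 0, "fingers": 0}, {"dx": -0.35, "dy": 0, "dz": 0, "ax": 0, "ay": 0, "az": 0, "fingers": 0}, {"dx": -0.4, "dy": 0, "dz": 0, "ax": 0, "ay": 0, "az": 0, "fingers": 0}, {"dx": -0.45, "dy": 0, "dz": 0, "ax": 0, "ay": 0, "az": 0, "fingers": 0}, {"dx": -0.5, "dy": 0, "dz": 0, "ax": 0, "ay": 0, "az": 0, "fingers": 0}, {"dx": -0.54, "dy": 0, "dz": 0, "ax": 0, "ay": 0, "az": 0, "fingers": 0}, {"dx": -0.57, "dy": 0, "dz": 0, "ax": 0, "ay": 0, "az": 0, "fingers": 0}, {"dx": -0.59, "dy": 0, "dz": 0, "ax": 0, "ay": 0, "az": 0, "fingers": 0}, {"dx": -0.59, "dy": 0, "dz": 0, "ax": 0, "ay": 0, "az": 0, "fingers": 0}]}}

```text
time: 22.15
tool_pos: [0.5037, 0.1049, 0.0436]
eef_rot: [-179.9, 0.0, -63.7]
wrist_force: [0.5, -0.6, -2.9]
opening: 0.0263
gripper_force: 109.7
```

Run:
```python
from h import *
where();lip('t9.png')
```

```text
22.15 [-7.000e-01  3.950e+01  1.060e+02  1.000e-01  3.440e+01  1.528e+02] F [ 0.5 -0.6 -2.9] hook euler [ 0.1  0.  -0. ]
rod [-0.092   0.0074  0.061 ] [[295.1 238.7]]
tip [-0.092   0.0075  0.014 ] [[295.7 240.5]]
-0.07 [-0.098 -0.096 -0.095]
-0.05 [-0.1   -0.099 -0.099]
-0.03 [-0.099 -0.099 -0.098]
-0.01 [-0.101 -0.099 -0.098]
0.01 [-0.1   -0.099 -0.096]
0.03 [-0.101 -0.1   -0.099]
0.05 [-0.101 -0.1   -0.098]
0.07 [-0.099 -0.081 -0.078]
```

Emit:
{"op": "send_rows", "data": {"rows": [{"dx": 0.05, "dy": 0, "dz": 0, "ax": 0, "ay": 0, "az": 0, "fingers": 0}, {"dx": 0.1, "dy": 0, "dz": 0, "ax": 0, "ay": 0, "az": 0, "fingers": 0}, {"dx": 0.1, "dy": 0, "dz": 0, "ax": 0, "ay": 0, "az": 0, "fingers": 0}, {"dx": 0.1, "dy": 0, "dz": -0.1, "ax": 0, "ay": 0, "az": 0, "fingers": 0}, {"dx": 0.1, "dy": 0, "dz": -0.25, "ax": 0, "ay": 0, "az": 0, "fingers": 0}, {"dx": 0.1, "dy": 0, "dz": -0.4, "ax": 0, "ay": 0, "az": 0, "fingers": 0}, {"dx": 0.1, "dy": 0, "dz": -0.45, "ax": 0, "ay": 0, "az": 0, "fingers": 0}, {"dx": 0.1, "dy": 0, "dz": -0.45, "ax": 0, "ay": 0, "az": 0, "fingers": 0}, {"dx": 0, "dy": 0, "dz": -0.45, "ax": 0, "ay": 0, "az": 0, "fingers": 0}, {"dx": -0.15, "dy": 0, "dz": -0.45, "ax": 0, "ay": 0, "az": -0.05, "fingers": 0}, {"dx": -0.3, "dy": 0, "dz": -0.45, "ax": 0, "ay": 0, "az": -0.1, "fingers": 0}, {"dx": -0.44, "dy": 0, "dz": -0.45, "ax": 0, "ay": 0, "az": -0.12, "fingers": 0}, {"dx": -0.44, "dy": 0, "dz": -0.45, "ax": 0, "ay": 0, "az": -0.12, "fingers": 0}, {"dx": -0.44, "dy": 0, "dz": -0.45, "ax": 0, "ay": 0, "az": -0.12, "fingers": 0}]}}

```text
time: 23.6
tool_pos: [0.4737, 0.1641, 0.1101]
eef_rot: [-180.0, 0.0, -52.8]
wrist_force: [0.5, -0.2, -4.2]
opening: 0.026
gripper_force: 109.8
```

Run:
```python
from h import *
where();lip('t10.png');print(ctrl.read_state()['tool_pos'])
```

```text
23.6 [6.300e+00 3.190e+01 1.060e+02 1.000e-01 4.220e+01 1.491e+02] F [ 0.5 -0.2 -4.2] hook euler [ 0.   0.  10.9]
rod [-0.1612  0.0375  0.1275] [[265.4 236.9]]
tip [-0.1613  0.0375  0.0805] [[267.1 238.9]]
-0.07 [-0.1   -0.097 -0.096]
-0.05 [-0.1   -0.099 -0.099]
-0.03 [-0.099 -0.099 -0.098]
-0.01 [-0.1   -0.099 -0.098]
0.01 [-0.1   -0.1   -0.099]
0.03 [-0.101 -0.1   -0.099]
0.05 [-0.101 -0.1   -0.098]
0.07 [-0.099 -0.081 -0.078]
[0.47448255 0.16360299 0.11033772]
```

Emit:
{"op": "send_rows", "data": {"rows": [{"dx": 0, "dy": 0, "dz": 0.15, "ax": 0, "ay": 0, "az": 0, "fingers": 0}, {"dx": 0, "dy": 0, "dz": 0.3, "ax": 0, "ay": 0, "az": 0, "fingers": 0}, {"dx": 0, "dy": 0, "dz": 0.42, "ax": 0, "ay": 0, "az": 0, "fingers": 0}, {"dx": 0, "dy": 0, "dz": 0.48, "ax": 0, "ay": 0, "az": 0, "fingers": 0}, {"dx": 0, "dy": 0, "dz": 0.51, "ax": 0, "ay": 0, "az": 0, "fingers": 0}, {"dx": 0, "dy": 0, "dz": 0.51, "ax": 0, "ay": 0, "az": 0, "fingers": 0}, {"dx": 0, "dy": 0, "dz": 0.51, "ax": 0, "ay": 0, "az": 0, "fingers": 1}, {"dx": 0, "dy": 0, "dz": 0.51, "ax": 0, "ay": 0, "az": 0, "fingers": 1}, {"dx": 0, "dy": 0, "dz": 0.51, "ax": 0, "ay": 0, "az": 0, "fingers": 1}, {"dx": 0, "dy": 0, "dz": 0.51, "ax": 0, "ay": 0, "az": 0, "fingers": 1}, {"dx": 0, "dy": 0, "dz": 0.51, "ax": 0, "ay": 0, "az": 0, "fingers": 1}, {"dx": 0, "dy": 0, "dz": 0.51, "ax": 0, "ay": 0, "az": 0, "fingers": 1}, {"dx": 0, "dy": 0, "dz": 0.51, "ax": 0, "ay": 0, "az": 0, "fingers": 1}, {"dx": 0, "dy": 0, "dz": 0.35, "ax": 0, "ay": 0, "az": 0, "fingers": 1}, {"dx": 0, "dy": 0, "dz": 0.1, "ax": 0, "ay": 0, "az": 0, "fingers": 1}, {"dx": 0, "dy": 0, "dz": -0.2, "ax": 0, "ay": 0, "az": 0, "fingers": 1}, {"dx": 0, "dy": 0, "dz": -0.5, "ax": 0, "ay": 0, "az": 0, "fingers": 1}, {"dx": 0, "dy": 0, "dz": -0.5, "ax": 0, "ay": 0, "az": 0, "fingers": 1}]}}

```text
time: 25.45
tool_pos: [0.4787, 0.164, 0.1916]
eef_rot: [-179.2, -0.4, -52.9]
wrist_force: [0.3, 0.4, -0.1]
opening: 0.0855
gripper_force: 0.0
```

Run:
```python
from h import *
lip('t11.png');a=snap('scene','s4.png');b=cv2.imread('pics/t11.png')
cv2.imwrite('pics/v7.png',np.hstack([cv2.resize(a[120:345,150:450],(400,300)),cv2.resize(b[140:365,170:470],(400,300))]))
```

```text
-0.07 [-0.098 -0.096 -0.095]
-0.05 [-0.1   -0.099 -0.099]
-0.03 [-0.099 -0.099 -0.098]
-0.01 [-0.1   -0.099 -0.098]
0.01 [-0.1   -0.1   -0.099]
0.03 [-0.101 -0.1   -0.099]
0.05 [-0.101 -0.1   -0.1  ]
0.07 [-0.099 -0.081 -0.078]
```

View pics/v7.png

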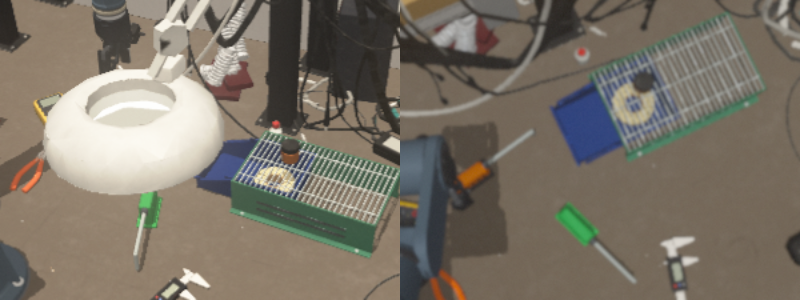

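The bin stands about 100 mm out and square with the rack. The hook is upright on its foot at crop (475,177), clear of bin and rack, and the jar, bottle and meter are undisturbed. Handing in.

```bash
python3 -c "
from plant import ctrl
print(ctrl.close_job())"
```

```text
the job is handed in; nothing more can be done
None
```

The job is handed in, but `close_job()` returned no verdict: the last pictures show the bin about 100 mm out of the rack and in line with it, the hook standing on its foot clear of both, and the bottle, meter and jar apparently where they were.

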